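# Put the desk's cordless devices back on their chargers

## Task

The day is over: put the cordless handset, the two-way radio, the torch and the mouse each onto its own charger, fully home: the handset lying keypad up with its foot in the cradle's pocket, the radio and the torch upright in their cups (the radio's belt clip in the slot at the back), the mouse centred lengthways on its flat dock. Set each one down gently, let nothing fall over, and leave the mug and the pencil cup where they stand.

Things in the scene. Friction and masses are not known exactly. Their poses are not given: they have to be found in the camera images.
- handset: Cordless phone handset (mm), grey plastic, lying keypad up: 140 long (x, earpiece end to +x), 46 wide (y), 24 thick, about 0.13 kg. Origin on its underside, 50 from the foot end, 90 from the earpiece end. Grip it across the 46 at its middle, +20 in x.
- radio: Two-way radio (mm), black plastic, upright: 34 deep (x), 56 wide (y), 95 tall, about 0.17 kg. Screen faces -x; belt clip on the back (+x), 20 wide, reaching to x +26, heights 25 to 87. On top a stub aerial at y +17 up to height 126, a knob at y -14 up to 105. Origin: centre of its underside. Grip it across the 56, at height 80.
- torch: Round aluminium torch (mm) standing on its tail: 112 tall, body 32 in diameter, head 40 in diameter from height 84 to 112, about 0.15 kg. Origin: centre of its underside. Grip it by the head.
- mouse: Computer mouse (mm), white plastic: 104 long (x, wheel end to +x), 60 wide, 37 tall, rounded ends, sides upright to height 20 and flat along the middle 44, domed above; about 0.10 kg. Origin: centre of its underside. Grip it low, across the 60.
- handset_cradle: Handset charger (mm), dark, fixed: base plate 84 wide, x -60 to +88, 12 thick; on it a rib 34 wide, top at height 22; at -x a foot pocket 56 wide inside, cheeks x -60 to -10, end wall inside at x -56, 39 tall, top 7 flared. Seated handset: flat on the rib, origin 22 above this origin (desk level), +x the same way; its middle is clear of the cheeks.
- radio_cup: Radio charger (mm), dark, fixed: rectangular cup 70 (x) by 90 (y), 48 tall; pocket 42 by 64 at its centre, floor at height 12, top 8 flared outwards. The back wall (+x) has a slot 36 wide, down to height 26, for the belt clip: the radio goes home only with its screen to -x. Seated, its origin is 12 above this origin (desk level).
- torch_cup: Torch charger (mm), dark, fixed: round cup on a disc 84 across, 44 tall, pocket 42 in diameter, flaring to 58 over the top 10, floor at height 12. The torch stands in it tail down, its origin 12 above this origin (desk level, on the axis).
- mouse_dock: Mouse charger (mm), dark, fixed: flat plate 116 long (x), 74 wide, 8 thick, with a round grey coil mark. The mouse sits centred and lengthways on it, its origin 8 above this origin (desk level, plate's centre).
- mug: White mug (mm), 82 across, 92 tall; origin: centre of its underside. Leave it alone.
- pencil_cup: Aluminium pencil cup (mm), 72 across, 95 tall, pencils up to 160; origin: centre of its underside. Leave it alone.
Things that resemble listed ones, but are neither listed nor needed, are in the scene too. Leave any orange look-alike of the handset_cradle alone.

How it is judged:
At the end, for the whole second after the job is handed in: Each device at rest in its own charger: tilt under 0.12 rad, origin within 10 mm (mouse 12) sideways and 5 mm in height of its seated place; in line with it within 0.15 rad (handset, earpiece to +x) or 0.25 rad (radio, mouse) (horizontal distance between handset and handset_cradle below 0.01 m and z of handset in the frame of handset_cradle between 0.018 and 0.027 m and angle between each of handset, radio, torch, mouse's own z axis and vertical below 0.12 rad and angle between the x axis of handset and the x axis of handset_cradle, either way round below 0.15 rad and linear speed of each of handset, radio, torch, mouse below 0.03 m/s and horizontal distance between radio and radio_cup below 0.01 m and z of radio in the frame of radio_cup between 0.008 and 0.017 m and angle between the x axis of radio and the x axis of radio_cup, either way round below 0.25 rad and horizontal distance between torch and torch_cup below 0.01 m and z of torch in the frame of torch_cup between 0.008 and 0.017 m and horizontal distance between mouse and mouse_dock below 0.012 m and z of mouse in the frame of mouse_dock between 0.004 and 0.013 m and angle between the x axis of mouse and the x axis of mouse_dock, either way round below 0.25 rad); the robot touches nothing.
It fails at once if a device is dropped or slammed into its charger (over 0.55 m/s in the last 20 mm) ((horizontal distance between handset and handset_cradle below 0.03 m and z of handset in the frame of handset_cradle below 0.042 m and linear speed of handset above 0.55 m/s) or (horizontal distance between radio and radio_cup below 0.03 m and z of radio in the frame of radio_cup below 0.032 m and linear speed of radio above 0.55 m/s) or (horizontal distance between torch and torch_cup below 0.03 m and z of torch in the frame of torch_cup below 0.032 m and linear speed of torch above 0.55 m/s) or (horizontal distance between mouse and mouse_dock below 0.03 m and z of mouse in the frame of mouse_dock below 0.028 m and linear speed of mouse above 0.55 m/s)).
It fails at once if the radio or the torch falls over (angle between any of radio, torch's own z axis and vertical above 1.1 rad).
It fails at once if the mug is pushed more than 25 mm away or knocked over (distance of mug from where it was at the start of the episode above 0.025 m or angle between mug's own z axis and vertical above 0.4 rad).
It fails at once if the pencil cup is pushed more than 25 mm away or knocked over (distance of pencil_cup from where it was at the start of the episode above 0.025 m or angle between pencil_cup's own z axis and vertical above 0.4 rad).
It also fails if it takes over 136 s, if anything falls off the work surface, if the arm or the gripper's body presses on something with over 40 N, if the wrist force passes 120 N, or if a joint passes its speed limit or range.

## Robot

A 7-joint arm with a two-finger parallel gripper is mounted at the origin on the work surface. World frame = base frame: x ahead of the robot, y to its left, z up, the work surface at z = 0. Lengths are in m, angles in rad, forces in N, time in s.
With the tool pointing down it reaches from about 0.425 to 0.8 m from the base axis. Payload 8.3 kg.
Tool frame: the origin (TCP) lies at the very end of the fingers, on their centre line; the grasp point (between the pads) lies manip.grasp_offset behind it (manip.grasp_offset is the distance from the TCP to the grasp point, in m); z points along the fingers, y is the line along which they close (so a half turn about z gives the same grasp; the last joint's range is limited). The gripper opens to 85 mm and grips with 20 to 120 N. Pads are 22 mm wide; open, the fingers measure 114 mm over their backs; the gripper's body (76 mm by 85 mm) begins 54 mm behind the grasp point. The pads swing forward as they close: fully open they stand 13 mm farther back than shut.
Start: joints at [1.052, 0.383, 0.016, 1.37, -0.006, 1.388, -0.046], TCP at [0.275, -0.561, 0.194] pointing down, gripper open.
Joint ranges: [-2.95, 2.95], [-0.25, 2.06], [-1.52, 1.56], [0.18, 2.33], [-1.44, 4.58], [0.02, 2.06], [-3.01, 3.01]. Speed limits (rad/s): [2.39, 2.39, 3.01, 3.01, 3.14, 3.14, 3.14].

## Interface

Orientations are given as [roll, pitch, yaw] about the fixed x, y, z axes, in that order (R = Rz(yaw) Ry(pitch) Rx(roll)).
In Python, from plant import manip gives the robot as it stands. The module is installed in compiled form; this text tells all that it offers.
- The arm moves only by the shell command python3 -m inch 'ROWS' [FORCE]. ROWS is JSON, a list of rows, each an object with "dp": the shift along the tool's x, y, z in mm, a list of three; "dr": the turn, a rotation vector about the tool's x, y, z in degrees, a list of three; "claw": the opening, from 0 (shut) to 1 (fully open). A call has exactly 5 rows; each row shifts and turns the commanded pose from where the row before left it, along the tool's axes as they then stand; what a row does not reach is not made up. A row lasts 1/8 s, in which the tool goes at most 62.5 mm and 10.7 degrees, less where a joint would pass 70% of its speed; a pose out of reach is approached as far as the arm can. A call is refused whole if a number of a shift passes 62.5 or a number of a turn 10.7, either way. A call with a gripper value outside its range is refused whole. The fingers move at their own pace and stop on an object; FORCE is the grip in N (left out, the last holds). Time passes only in rows, so rows that do not move let the fingers close, or fill a call up. It gives the time, the measured TCP pose, the force, the opening and the grip force at its end, in the units of the state.
- manip.observe(): the state, without advancing time (a new reading comes with each control period).
- manip.read_camera(name): name is "scene" or "top"; returns a dict with "frame" (420x560x3 uint8, blue, green, red), "range_z" (420x560 float32, m along the optical axis (not along the pixel's ray), 0 where there is no reading), "fx", "fy", "cx", "cy" (pixels), "world_to_cam" (4x4, takes a point from world to camera coordinates). Camera axes: x right, y up, looking along -z (the intrinsics and any distortion apply to the point x, -y, -z); pixel columns grow to the right and rows downward; lengths in m; the calibration is good to about 2 mm. A picture is of the moment at which its call begins.
- manip.finish_job(): hands the job in; it is judged then, once.
The state is a dict: "t": time; "qpos": joint angles; "dq": joint speeds; "tau": joint torques, N m; "tool_pos": TCP position; "orientation": TCP orientation; "contact_force": force on the tool from outside, world axes, zero at the start; "wrist_torque": the same for the moment, N m; "width": opening from 0.0 (shut) to 1.0 (fully open); "finger_force": force on a finger pad.
Only numpy, scipy, OpenCV 4.12 (cv2) and the standard library are available. Lean on these libraries where they do the work, as an engineer would, in place of code of your own. Each camera call takes 0.05 s, during which the arm holds its last target. There are 200 camera calls.

## Working session

There is one attempt and no reset: what is moved stays moved. The work goes in short steps, Python scripts to look and compute and a shell command to move; the robot and the scene stay as the last step left them, time stands still between calls to the robot, and variables do not carry over. Pictures are saved under pics/ and viewed, at most 14 in all, crops included, and the job is handed in when it is done.

```bash
mkdir -p pics; cat > h.py <<'E'
import numpy as np, cv2
from plant import manip
def grab(name):
    c=manip.read_camera(name); np.savez('%s.npz'%name,**{k:np.array(v) for k,v in c.items()}); return c
def load(name): return dict(np.load('%s.npz'%name))
def pts(c):
    z=c['range_z']; v,u=np.mgrid[:420,:560]
    P=np.stack([(u-c['cx'])/c['fx']*z,-(v-c['cy'])/c['fy']*z,-z],-1)
    M=np.linalg.inv(c['world_to_cam']); return P@M[:3,:3].T+M[:3,3]
def ray(c,u,v,h):
    M=np.linalg.inv(c['world_to_cam']); d=M[:3,:3]@np.array([(u-c['cx'])/c['fx'],-(v-c['cy'])/c['fy'],-1.]); o=M[:3,3]
    return o+d*(h-o[2])/d[2]
E
python3 - <<'E'
from h import *
print(manip.observe(), manip.grasp_offset)
for n in('scene','top'):
    c=grab(n); cv2.imwrite(f'pics/{n}0.png',c['frame']); M=np.linalg.inv(c['world_to_cam']); print(n,M.round(3),c['fx'],(c['range_z']>0).mean())
E
```

```text
{'t': 0.0, 'qpos': array([ 1.05209596,  0.38427138,  0.01637834,  1.37115821, -0.00629929,
        1.3882099 , -0.04650715]), 'dq': array([-0.00077714, -0.00058457,  0.00120361,  0.0007801 , -0.00063955,
       -0.00221809,  0.0015067 ]), 'tau': array([ 4.73772943e-04, -6.27595997e+01,  8.44258815e-01, -3.71832025e+01,
        1.62536104e-02,  1.39934983e-02,  1.84215924e-05]), 'tool_pos': array([ 0.27488496, -0.56065676,  0.19345644]), 'orientation': array([-3.13959566e+00,  4.03357543e-05,  4.55853061e-01]), 'contact_force': array([ 0.44213818, -0.60341003, -0.44999213]), 'wrist_torque': array([-0.00973677, -0.02938745,  0.02822091]), 'finger_force': 0.0, 'width': 0.9965370977879798} 0.0187
scene [[-0.408 -0.687  0.601  1.507]
 [ 0.913 -0.306  0.271  0.527]
 [-0.002  0.659  0.752  1.24 ]
 [ 0.     0.     0.     1.   ]] 499.2684715731742 0.995578231292517
top [[ 2.60e-02  9.92e-01 -1.24e-01  3.92e-01]
 [-1.00e+00  2.60e-02 -1.00e-03  8.00e-02]
 [ 2.00e-03  1.24e-01  9.92e-01  1.24e+00]
 [ 0.00e+00  0.00e+00  0.00e+00  1.00e+00]] 432.7952910269146 0.9959948979591837
```

View pics/top0.png

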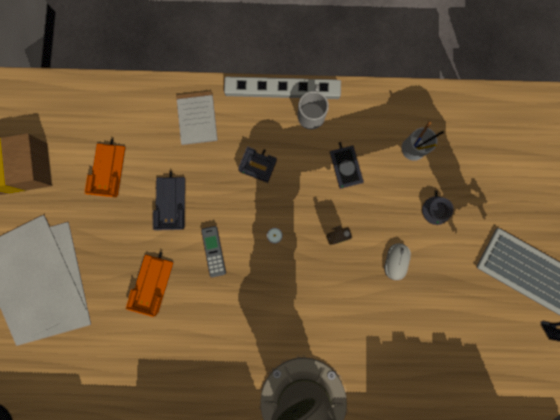

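View pics/scene0.png

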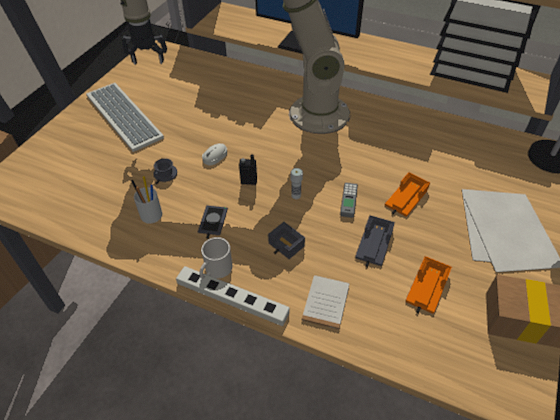

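The candidates in the top view:
- Handset: grey phone at (213,250).
- Cradle: dark one at (169,202). The orange look-alikes at (105,170) and (150,285) are rejected.
- Radio: black block at (339,236).
- Torch: small disc at (275,235).
- Mouse: white at (398,262).
- Radio cup: (258,165), with the square pocket.
- Mouse dock: (347,167), flat with a coil mark.
- Torch cup: (437,209), round.
- Mug: (313,110).
- Pencil cup: (419,145).

Next I'll check these in one close crop and measure.

```bash
python3 - <<'E'
from h import *
c=load('top'); s=load('scene'); f=c['frame']; P=pts(c)
C={'handset':(213,250),'cradle':(169,202),'radio':(339,236),'torch':(275,235),'mouse':(398,262),'rcup':(258,165),'dock':(347,167),'tcup':(437,209)}
g=cv2.convertScaleAbs(f,alpha=1.7,beta=20)
t=[cv2.resize(g[v-36:v+36,u-36:u+36],(200,200),interpolation=cv2.INTER_CUBIC) for u,v in C.values()]
S=cv2.convertScaleAbs(s['frame'],alpha=1.5,beta=20)
t+=[cv2.resize(S[v-36:v+36,u-36:u+36],(200,200),interpolation=cv2.INTER_CUBIC) for u,v in((375,240),(286,240),(248,172),(165,170))]
cv2.imwrite('pics/crops.png',np.vstack([np.hstack(t[i:i+4]) for i in(0,4,8)]))
m=(P[...,2]>0.005)&(c['range_z']>0)
n,l,st,ce=cv2.connectedComponentsWithStats(m.astype(np.uint8),connectivity=4)
for k,(u,v) in C.items():
    w=l[v-12:v+12,u-12:u+12]; w=w[w>0]
    if not len(w): print(k,'none');continue
    L=np.bincount(w).argmax(); Q=P[l==L]; 
    r=cv2.minAreaRect((Q[:,:2]*1000).astype(np.float32)); 
    print(k,len(Q),'bbox',st[L][:4],'zmax',np.percentile(Q[:,2],[50,95,100]).round(3),'rect',np.round(r[0],1),np.round(r[1],1),round(r[2],1))
z=P[250:350,100:120]; print('desk z',np.median(P[300:340,200:230,2]))
E
```

```text
handset 840 bbox [201 226  25  51] zmax [0.023 0.028 0.03 ] rect [401.7 262.6] [139.7  49.3] 14.0
cradle 1612 bbox [151 171  34  61] zmax [0.018 0.038 0.043] rect [542.4 398.3] [172.6  95.4] 2.8
radio 349 bbox [325 225  27  20] zmax [0.094 0.122 0.13 ] rect [456.4 -83.9] [42.9 57.6] 20.4
torch 183 bbox [267 228  15  15] zmax [0.112 0.116 0.118] rect [446.9  90.4] [36.5 36.6] 1.3
mouse 730 bbox [384 243  27  37] zmax [0.03  0.037 0.041] rect [ 387.4 -256.1] [ 61.4 102.2] 77.8
rcup 871 bbox [238 146  39  37] zmax [0.031 0.049 0.053] rect [658.  141.2] [92.4 87.8] 71.3
dock 874 bbox [329 142  35  47] zmax [0.008 0.012 0.015] rect [ 664.3 -109.5] [132.2  74.5] 16.3
tcup 682 bbox [422 190  32  35] zmax [0.014 0.044 0.049] rect [ 537.3 -367. ] [90.4 75.1] 34.5
desk z -0.0005732977746347734
```

View pics/crops.png

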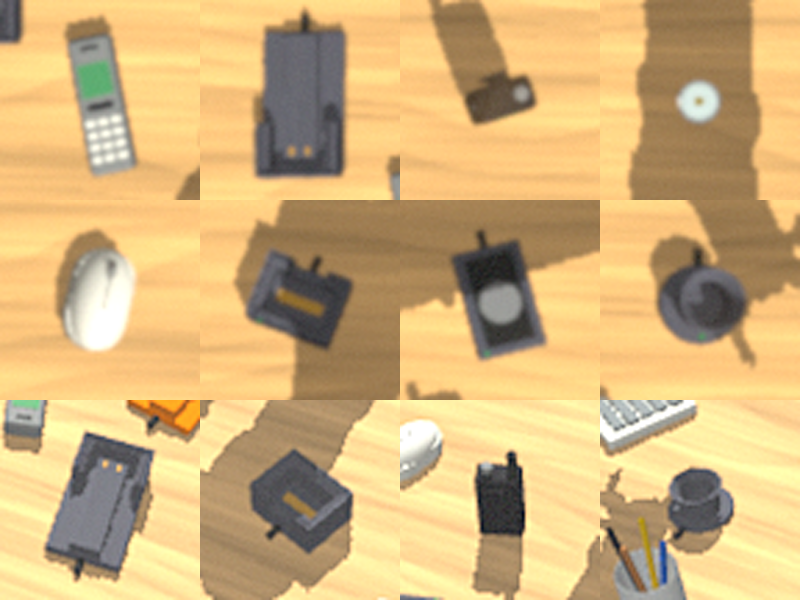

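The crops confirm the choices. The earpiece of the handset is on the far side. The pocket of the dark cradle is on the near side. The radio's clip and the cup's slot are both on the far side. The dock and the round cup are clear. Now the fine measurement from the height slabs.

```bash
cat > meas.py <<'E'
from h import *
# name: centre guess, z-slab, radius
T={'handset':(.402,.263,.015,.035,.09),'radio':(.456,-.084,.085,.1,.05),'radiobody':(.456,-.084,.02,.1,.05),'torch':(.447,.09,.1,.12,.04),'mouse':(.387,-.256,.01,.045,.07),
'cradle_cheek':(.52,.398,.03,.05,.1),'cradle_base':(.54,.398,.006,.05,.1),'rcup':(.658,.141,.04,.055,.06),'dock':(.66,-.11,.004,.014,.075),'tcup':(.537,-.367,.035,.05,.05),'mug':(.79,0,.08,.1,.06),'pencil':(.7,-.31,.03,.2,.1)}
def run(names):
    for n in ('top','scene'):
        c=load(n); P=pts(c); ok=c['range_z']>0
        for k in names:
            x,y,a,b,r=T[k]
            m=ok&(P[...,2]>a)&(P[...,2]<b)&(np.hypot(P[...,0]-x,P[...,1]-y)<r)
            m=cv2.morphologyEx(m.astype(np.uint8),cv2.MORPH_OPEN,np.ones((2,2))) if k in('dock','cradle_base') else m
            Q=(P[m>0][:,:2]*1000).astype(np.float32)
            if len(Q)<8: print(n,k,len(Q)); continue
            R=cv2.minAreaRect(Q); e=cv2.minEnclosingCircle(Q); print(n,k,len(Q),'rect',np.round(R[0],1),np.round(R[1],1),round(R[2],1),'circ',np.round(e[0],1),round(e[1],1))
E
python3 -c "
from meas import *
run(T)"
```

```text
top handset 817 rect [401.9 261.7] [139.6  46.7] 13.8 circ [402.7 259.4] 71.0
top radio 230 rect [456.9 -83.9] [41.8 57.3] 19.7 circ [453.3 -85.2] 30.2
top radiobody 289 rect [456.4 -83.9] [42.9 57.6] 20.4 circ [452.5 -85.5] 30.5
top torch 182 rect [446.9  90.4] [36.5 36.6] 1.3 circ [446.7  89.9] 19.5
top mouse 716 rect [ 387.4 -256.1] [ 61.4 102.2] 77.8 circ [ 387.6 -256.1] 51.2
top cradle_cheek 264 rect [486.9 390.6] [58.2 84.4] 3.6 circ [486.1 390.5] 48.4
top cradle_base 1593 rect [512.9 253.7] [386.3 175.3] 79.6 circ [497.9 256.2] 206.1
top rcup 367 rect [650.7 144.7] [90.7 70.7] 70.3 circ [652.4 144.5] 54.7
top dock 910 rect [539.4 -59.9] [126.  386.3] 64.7 circ [554.3 -28.5] 195.2
top tcup 241 rect [ 536.2 -373.1] [64.6 65.5] 19.2 circ [ 536.1 -373.8] 33.9
top mug 191 rect [807.1  -6.9] [82.8 77.4] 1.1 circ [807.1  -7.4] 41.5
top pencil 678 rect [ 717.  -307.8] [70.1 71.2] 77.9 circ [ 717.8 -308.1] 37.2
scene handset 408 rect [406.2 261.4] [145.1  45.5] 13.5 circ [405.5 263.1] 73.6
scene radio 117 rect [460.  -83.4] [44.8 55.2] 21.2 circ [456.9 -85.5] 30.6
scene radiobody 359 rect [461.6 -83.5] [47.6 56.6] 21.7 circ [456.  -85.2] 32.5
scene torch 103 rect [450.6  88.4] [42.9 37.8] 47.6 circ [452.5  87.9] 22.5
scene mouse 326 rect [ 392.9 -255.9] [ 62.  102.9] 74.2 circ [ 394.1 -251.9] 51.5
scene cradle_cheek 164 rect [487. 390.] [61.2 81.9] 2.2 circ [486.7 389.4] 49.9
scene cradle_base 1105 rect [969.2 434.7] [1087.5   87.4] 5.1 circ [965.5 476.6] 543.7
scene rcup 250 rect [654. 144.] [93.5 73.9] 69.2 circ [654.8 144.5] 56.5
scene dock 263 rect [1073.   176.6] [1111.9   84.7] 34.6 circ [1063.7  190.1] 556.6
scene tcup 96 rect [ 540.1 -371.7] [65.1 63.4] 15.0 circ [ 537.5 -371.7] 35.1
scene mug 179 rect [808.6  -7.2] [83.7 79.5] 77.7 circ [812.1  -7.6] 43.8
scene pencil 680 rect [ 722.3 -306.5] [79.1 69.6] 30.6 circ [ 723.5 -309.8] 40.3
```

```bash
sed -i "s/ if k in('dock','cradle_base')/ if 0/" meas.py; sed -i "s/minAreaRect(Q)/minAreaRect(Q)/; s/np.ones((2,2))/np.ones((3,3))/; s/ if 0/ if k in('dock','cradle_base','cradle_mid')/" meas.py
sed -i "s/(m.astype/(m.astype/; s/^'cradle_cheek'/'cradle_mid':(.55,.396,.006,.027,.09),'cradle_cheek'/; s/m=ok&/m0=m=ok\&/; s/P\[m>0\]/P[(m>0)\&m0]/" meas.py
cat > go.py <<'E'
import sys
from h import *
from scipy.spatial.transform import Rotation as R
# target x y z(mm) yaw(deg) : print rotation about tool z and shift in tool axes after it; also gives tilt correction
x,y,z,yaw=map(float,sys.argv[1:5]); s=manip.observe()
A=R.from_euler('xyz',s['orientation']); B=R.from_euler('xyz',[np.pi,0,np.radians(yaw)])
print('dr',(A.inv()*B).as_rotvec(degrees=True).round(1),'dp after turn',B.inv().apply(np.array([x,y,z])-s['tool_pos']*1000).round(1),'t',round(s['t'],2),'pos',(s['tool_pos']*1000).round(1),'w',round(s['width'],3),'F',s['contact_force'].round(1))
E
python3 -c "
from meas import *
run(['cradle_base','cradle_mid','dock'])"; python3 go.py 453 -85 200 20
```

```text
top cradle_base 1585 rect [542.  392.9] [167.3  84.6] 2.8 circ [538.2 390.8] 87.7
top cradle_mid 1249 rect [547.5 393.2] [156.3  84.1] 2.3 circ [546.1 399.1] 79.7
top dock 828 rect [ 663.5 -109.9] [129.9  74.3] 17.2 circ [ 664.5 -117. ] 66.4
scene cradle_base 1015 rect [535.4 392.3] [160.   82.6] 2.4 circ [533.4 393.8] 84.7
scene cradle_mid 791 rect [540.  393.5] [150.3  80.2] 3.6 circ [539.9 396.4] 77.8
scene dock 71 rect [ 666.3 -112. ] [105.3  50.9] 29.0 circ [658.6 -97.8] 53.1
dr [-0.1  0.   6.1] dp after turn [ 330.1 -386.1   -6.5] t 0.1 pos [ 274.9 -560.7  193.5] w 1.001 F [-0.5  0.7  0.3]
```

```bash
python3 -m inch '[{"dp":[0,0,0],"dr":[0,0,6.1],"claw":1},{"dp":[36,-42,0],"dr":[0,0,0],"claw":1},{"dp":[36,-42,0],"dr":[0,0,0],"claw":1},{"dp":[36,-42,0],"dr":[0,0,0],"claw":1},{"dp":[36,-42,0],"dr":[0,0,0],"claw":1}]'
python3 -m inch '[{"dp":[36,-42,0],"dr":[0,0,0],"claw":1},{"dp":[36,-42,0],"dr":[0,0,0],"claw":1},{"dp":[36,-42,0],"dr":[0,0,0],"claw":1},{"dp":[36,-42,0],"dr":[0,0,0],"claw":1},{"dp":[36,-42,0],"dr":[0,0,0],"claw":1}]'
python3 go.py 453 -85 62 20.3
python3 -c "
from h import *
c=load('top'); f=c['frame'].astype(int); P=pts(c)
roi=np.zeros((420,560),bool); roi[155:185,332:362]=1
m=(roi&(f.min(2)>70)&((f.max(2)-f.min(2))<25)).astype(np.uint8)
cs=max(cv2.findContours(m,0,1)[0],key=cv2.contourArea); (u,v),r=cv2.minEnclosingCircle(cs); print('coil',u,v,r,ray(c,u,v,.008))
"
```

```text
t: 0.72
tool_pos: [0.3532, -0.3521, 0.1941]
orientation: [-3.141, 0.0, 0.35]
contact_force: [0.6, 0.6, 0.7]
width: 1.0
finger_force: 0.0
t: 1.35
tool_pos: [0.4503, -0.0934, 0.1944]
orientation: [-3.142, 0.0, 0.349]
contact_force: [0.7, -0.7, -0.3]
width: 1.003
finger_force: 0.0
dr [-0.   0.  -0.3] dp after turn [  5.5  -6.9 132.4] t 1.35 pos [450.3 -93.4 194.4] w 1.003 F [ 0.7 -0.7 -0.3]
coil 346.7149658203125 167.39720153808594 6.726780414581299 [ 0.6532201  -0.11398963  0.008     ]
```

```bash
python3 -m inch '[{"dp":[6,-7,0],"dr":[0,0,0],"claw":1},{"dp":[0,0,40],"dr":[0,0,0],"claw":1},{"dp":[0,0,40],"dr":[0,0,0],"claw":1},{"dp":[0,0,40],"dr":[0,0,0],"claw":1},{"dp":[0,0,12],"dr":[0,0,0],"claw":1}]' 35
python3 -m inch '[{"dp":[0,0,0],"dr":[0,0,0],"claw":1},{"dp":[0,0,0],"dr":[0,0,0],"claw":0},{"dp":[0,0,0],"dr":[0,0,0],"claw":0},{"dp":[0,0,0],"dr":[0,0,0],"claw":0},{"dp":[0,0,0],"dr":[0,0,0],"claw":0}]' 35
python3 -m inch '[{"dp":[0,0,0],"dr":[0,0,0],"claw":0},{"dp":[0,0,0],"dr":[0,0,0],"claw":0},{"dp":[0,0,-15],"dr":[0,0,0],"claw":0},{"dp":[0,0,-35],"dr":[0,0,0],"claw":0},{"dp":[0,0,-35],"dr":[0,0,0],"claw":0}]' 35
python3 go.py 652 144.5 165 -19.7
```

```text
t: 1.98
tool_pos: [0.4512, -0.087, 0.0602]
orientation: [-3.139, 0.004, 0.348]
contact_force: [-0.4, 0.3, 0.5]
width: 1.001
finger_force: 0.0
t: 2.6
tool_pos: [0.4548, -0.0863, 0.0642]
orientation: [3.14, -0.003, 0.35]
contact_force: [-1.7, 1.3, 7.9]
width: 0.49
finger_force: 34.4
t: 3.22
tool_pos: [0.4532, -0.0864, 0.1493]
orientation: [-3.142, -0.0, 0.35]
contact_force: [1.0, -0.2, -0.6]
width: 0.485
finger_force: 35.6
dr [-0.  -0.  39.7] dp after turn [ 109.3 -284.4  -15.7] t 3.23 pos [453.2 -86.4 149.3] w 0.485 F [ 1.  -0.2 -0.6]
```

```bash
python3 - <<'E'
from h import *
a=grab('scene');b=grab('top')
S=cv2.convertScaleAbs(a['frame'],alpha=1.6,beta=20)[60:240,160:340];T=cv2.convertScaleAbs(b['frame'],alpha=1.6,beta=20)[150:330,250:430]
cv2.imwrite('pics/g1.png',cv2.resize(np.hstack([S,T]),(800,400),interpolation=2))
E
```

```text
(no output)
```

View pics/g1.png

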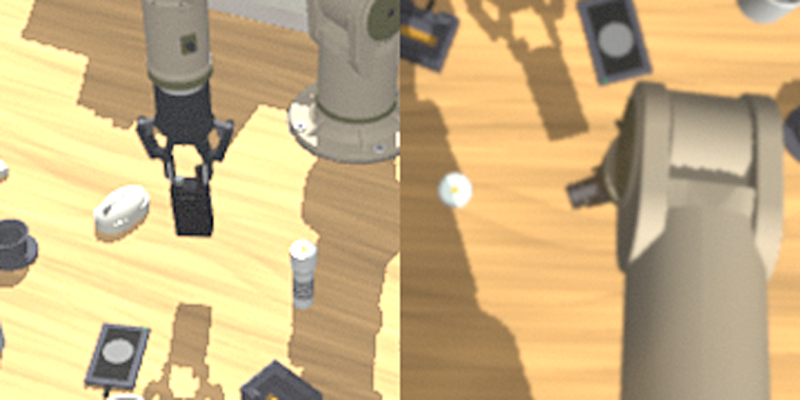

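The crop shows the radio gripped and lifted, upright, at about (192,205) on the left. I'll check its bottom height and x offset in the hand from depth.

```bash
python3 - <<'E'
from h import *
c=load('scene');P=pts(c);t=manip.observe()['tool_pos'];f=c['frame'].max(2)
m=(c['range_z']>0)&(np.hypot(P[...,0]-t[0],P[...,1]-t[1])<.045)&(P[...,2]>.03)&(P[...,2]<.17)
Q=P[m]*1000; print(len(Q),Q[:,2].min())
a=np.radians(20.1); ux=np.array([np.cos(a),np.sin(a)]);uy=np.array([-np.sin(a),np.cos(a)])
for z0 in range(80,170,10):
    q=Q[(Q[:,2]>=z0)&(Q[:,2]<z0+10)]
    if len(q): d=q[:,:2]-t[:2]*1000; print(z0,len(q),'x',np.percentile(d@ux,[5,50,97]).round(1),'y',(d@uy).min().round(1),(d@uy).max().round(1))
E
```

```text
346 82.1935875559534
80 18 x [ 5.2 12.1 15.4] y -27.8 26.7
90 35 x [-0.1 13.5 16.8] y -26.2 30.0
100 34 x [-9.  14.7 21.1] y -25.5 29.2
110 39 x [ 7.9 16.4 25.9] y -24.3 28.6
120 42 x [ 9.5 16.7 26.2] y -27.4 28.6
130 39 x [ 4.4 15.5 25.1] y -26.6 28.7
140 37 x [ 2.  15.5 26.6] y -26.3 28.7
150 50 x [ 4.5 16.7 27.4] y -28.9 29.0
160 52 x [ 9.3 15.6 26. ] y -27.6 27.2
```

```bash
python3 -m inch '[{"dp":[0,0,-3],"dr":[0,0,10],"claw":0},{"dp":[0,0,-3],"dr":[0,0,10],"claw":0},{"dp":[0,0,-3],"dr":[0,0,10],"claw":0},{"dp":[0,0,-3],"dr":[0,0,10],"claw":0},{"dp":[0,0,-3],"dr":[0,0,0],"claw":0}]' 35
python3 -m inch '[{"dp":[11,-28,0],"dr":[0,0,0],"claw":0},{"dp":[22,-57,0],"dr":[0,0,0],"claw":0},{"dp":[22,-57,0],"dr":[0,0,0],"claw":0},{"dp":[22,-57,0],"dr":[0,0,0],"claw":0},{"dp":[20,-50,0],"dr":[0,0,0],"claw":0}]' 35
python3 -m inch '[{"dp":[11,-28,0],"dr":[0,0,0],"claw":0},{"dp":[0,0,0],"dr":[0,0,0],"claw":0},{"dp":[0,0,0],"dr":[0,0,0],"claw":0},{"dp":[0,0,0],"dr":[0,0,0],"claw":0},{"dp":[0,0,0],"dr":[0,0,0],"claw":0}]' 35
python3 go.py 652.5 144.4 78 -20
```

```text
t: 3.95
tool_pos: [0.4531, -0.0864, 0.1626]
orientation: [3.142, 0.0, -0.348]
contact_force: [-0.1, -0.4, -1.0]
width: 0.489
finger_force: 35.6
t: 4.58
tool_pos: [0.6307, 0.1161, 0.1624]
orientation: [-3.141, 0.0, -0.344]
contact_force: [0.9, -0.8, -1.2]
width: 0.487
finger_force: 35.8
t: 5.2
tool_pos: [0.6495, 0.1358, 0.163]
orientation: [3.141, -0.001, -0.349]
contact_force: [-0.2, -0.6, -1.9]
width: 0.487
finger_force: 35.6
dr [ 0. -0. -0.] dp after turn [-0.1 -9.1 85. ] t 5.2 pos [649.5 135.8 163. ] w 0.487 F [-0.2 -0.6 -1.9]
```

```bash
python3 -m inch '[{"dp":[0,-9,0],"dr":[0,0,0],"claw":0},{"dp":[0,0,20],"dr":[0,0,0],"claw":0},{"dp":[0,0,20],"dr":[0,0,0],"claw":0},{"dp":[0,0,10],"dr":[0,0,0],"claw":0},{"dp":[0,0,0],"dr":[0,0,0],"claw":0}]' 35
python3 -m inch '[{"dp":[0,0,7],"dr":[0,0,0],"claw":0},{"dp":[0,0,7],"dr":[0,0,0],"claw":0},{"dp":[0,0,5],"dr":[0,0,0],"claw":0},{"dp":[0,0,0],"dr":[0,0,0],"claw":0},{"dp":[0,0,0],"dr":[0,0,0],"claw":0}]' 35
python3 go.py 652.5 144.4 76 -20
```

```text
t: 5.82
tool_pos: [0.6523, 0.1456, 0.1119]
orientation: [3.141, 0.001, -0.348]
contact_force: [0.3, -0.7, -1.3]
width: 0.489
finger_force: 35.8
t: 6.45
tool_pos: [0.6527, 0.1455, 0.0936]
orientation: [-3.141, -0.0, -0.349]
contact_force: [-0.2, -0.5, -1.8]
width: 0.486
finger_force: 36.5
dr [-0. -0.  0.] dp after turn [ 0.2  1.1 17.6] t 6.45 pos [652.7 145.5  93.6] w 0.486 F [-0.2 -0.5 -1.8]
```

No contact at 30 mm bottom height, so it is inside the pocket. I'll lower it the rest of the way and release.

```bash
python3 -m inch '[{"dp":[0,0,6],"dr":[0,0,0],"claw":0},{"dp":[0,0,6],"dr":[0,0,0],"claw":0},{"dp":[0,0,4],"dr":[0,0,0],"claw":0},{"dp":[0,0,0],"dr":[0,0,0],"claw":0},{"dp":[0,0,0],"dr":[0,0,0],"claw":0}]' 35
python3 -m inch '[{"dp":[0,0,1],"dr":[0,0,0],"claw":0},{"dp":[0,0,1],"dr":[0,0,0],"claw":0},{"dp":[0,0,0],"dr":[0,0,0],"claw":0},{"dp":[0,0,0],"dr":[0,0,0],"claw":0},{"dp":[0,0,0],"dr":[0,0,0],"claw":0}]' 35
```

```text
t: 7.08
tool_pos: [0.6527, 0.1454, 0.0776]
orientation: [-3.142, -0.0, -0.349]
contact_force: [-0.5, 0.4, -1.3]
width: 0.49
finger_force: 36.6
t: 7.7
tool_pos: [0.6532, 0.1457, 0.0765]
orientation: [-3.141, -0.001, -0.349]
contact_force: [0.1, 0.5, 5.5]
width: 0.489
finger_force: 39.1
```

```bash
python3 -m inch '[{"dp":[0,0,0],"dr":[0,0,0],"claw":0.7},{"dp":[0,0,0],"dr":[0,0,0],"claw":1},{"dp":[0,0,0],"dr":[0,0,0],"claw":1},{"dp":[0,0,0],"dr":[0,0,0],"claw":1},{"dp":[0,0,0],"dr":[0,0,0],"claw":1}]' 35
python3 -m inch '[{"dp":[0,0,-15],"dr":[0,0,0],"claw":1},{"dp":[0,0,-35],"dr":[0,0,0],"claw":1},{"dp":[0,0,-40],"dr":[0,0,0],"claw":1},{"dp":[0,0,-20],"dr":[0,0,0],"claw":1},{"dp":[0,0,0],"dr":[0,0,0],"claw":1}]' 35
python3 go.py 448 89.5 190 0
```

```text
t: 8.32
tool_pos: [0.6526, 0.1454, 0.0755]
orientation: [-3.142, 0.0, -0.349]
contact_force: [0.4, 0.1, -0.3]
width: 1.005
finger_force: 0.0
t: 8.95
tool_pos: [0.6539, 0.146, 0.1887]
orientation: [-3.139, -0.004, -0.349]
contact_force: [-0.4, 0.7, -1.0]
width: 1.001
finger_force: 0.0
dr [ -0.1  -0.3 -20. ] dp after turn [-205.9   56.5   -1.3] t 8.95 pos [653.9 146.  188.7] w 1.001 F [-0.4  0.7 -1. ]
```

```bash
python3 -m inch '[{"dp":[0,0,0],"dr":[0,0,-10],"claw":1},{"dp":[0,0,0],"dr":[0,0,-10],"claw":1},{"dp":[-50,14,0],"dr":[0,0,0],"claw":1},{"dp":[-52,14,0],"dr":[0,0,0],"claw":1},{"dp":[-52,14,0],"dr":[0,0,0],"claw":1}]'
python3 -m inch '[{"dp":[-40,12,0],"dr":[0,0,0],"claw":1},{"dp":[-10,2,0],"dr":[0,0,0],"claw":1},{"dp":[0,0,0],"dr":[0,0,0],"claw":1},{"dp":[0,0,0],"dr":[0,0,0],"claw":1},{"dp":[0,0,0],"dr":[0,0,0],"claw":1}]'
python3 go.py 448 89.5 81 0
python3 - <<'E'
from h import *
b=grab('scene');T=cv2.convertScaleAbs(b['frame'],alpha=1.6,beta=20)
cv2.imwrite('pics/r1.png',cv2.resize(T[140:290,210:410],(800,600),interpolation=2))
E
```

```text
t: 9.57
tool_pos: [0.4965, 0.1028, 0.1842]
orientation: [3.142, 0.002, -0.0]
contact_force: [0.5, -0.6, 1.7]
width: 0.997
finger_force: 0.0
t: 10.2
tool_pos: [0.4493, 0.0898, 0.1852]
orientation: [-3.141, 0.001, 0.001]
contact_force: [0.6, -0.4, 0.0]
width: 0.996
finger_force: 0.0
dr [-0.1  0.   0. ] dp after turn [ -1.3   0.3 104.2] t 10.2 pos [449.3  89.8 185.2] w 0.996 F [ 0.6 -0.4  0. ]
```

View pics/r1.png

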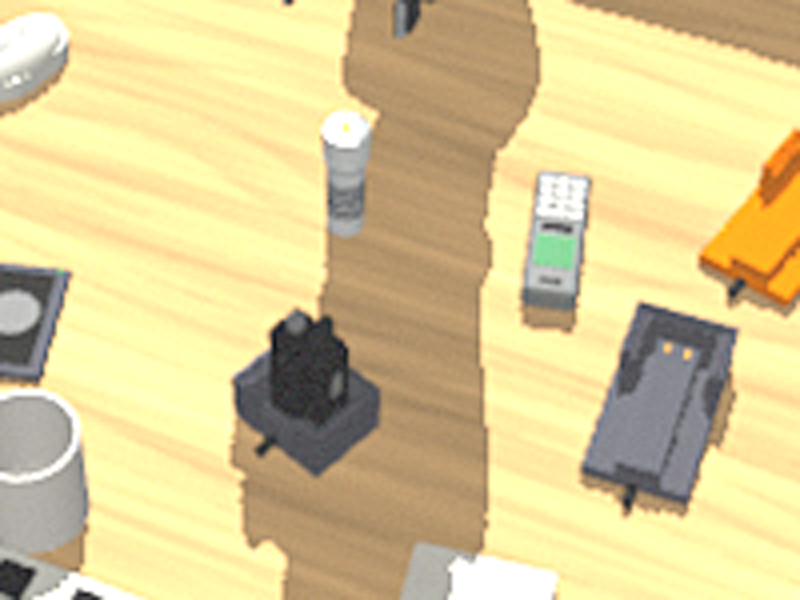

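The radio stands upright in its cup at crop position (310,380). The torch at (346,170) is still standing, so I'll take it next.

```bash
python3 -m inch '[{"dp":[-1,0,30],"dr":[0,0,0],"claw":1},{"dp":[0,0,35],"dr":[0,0,0],"claw":1},{"dp":[0,0,30],"dr":[0,0,0],"claw":1},{"dp":[0,0,9],"dr":[0,0,0],"claw":1},{"dp":[0,0,0],"dr":[0,0,0],"claw":1}]' 35
python3 -m inch '[{"dp":[0,0,0],"dr":[0,0,0],"claw":0},{"dp":[0,0,0],"dr":[0,0,0],"claw":0},{"dp":[0,0,0],"dr":[0,0,0],"claw":0},{"dp":[0,0,0],"dr":[0,0,0],"claw":0},{"dp":[0,0,0],"dr":[0,0,0],"claw":0}]' 35
python3 -m inch '[{"dp":[0,0,0],"dr":[0,0,0],"claw":0},{"dp":[0,0,-15],"dr":[0,0,0],"claw":0},{"dp":[0,0,-35],"dr":[0,0,0],"claw":0},{"dp":[0,0,-40],"dr":[0,0,0],"claw":0},{"dp":[0,0,0],"dr":[0,0,0],"claw":0}]' 35
python3 go.py 537.5 -372.5 180 0
python3 - <<'E'
from h import *
c=grab('scene');P=pts(c);t=manip.observe()['tool_pos']
m=(c['range_z']>0)&(np.hypot(P[...,0]-t[0],P[...,1]-t[1])<.04)&(P[...,2]>.05)&(P[...,2]<.24)
Q=P[m]*1000; print(len(Q),Q[:,2].min())
for z0 in range(70,240,20):
    q=Q[(Q[:,2]>=z0)&(Q[:,2]<z0+20)]
    if len(q): d=q[:,:2]-t[:2]*1000; print(z0,len(q),'x',np.percentile(d[:,0],[5,50,97]).round(1),'y',d[:,1].min().round(1),d[:,1].max().round(1))
E
```

```text
t: 10.88
tool_pos: [0.4478, 0.0896, 0.0816]
orientation: [-3.141, 0.001, 0.001]
contact_force: [0.3, -0.0, 0.8]
width: 0.996
finger_force: 0.0
t: 11.5
tool_pos: [0.4477, 0.0893, 0.0816]
orientation: [-3.142, -0.0, 0.0]
contact_force: [-0.0, 0.2, -0.0]
width: 0.005
finger_force: 0.0
t: 12.12
tool_pos: [0.4499, 0.0901, 0.1756]
orientation: [-3.141, -0.007, 0.001]
contact_force: [1.0, -0.6, 0.2]
width: -0.001
finger_force: 0.0
dr [-0.  -0.4  0. ] dp after turn [ 87.6 462.6  -4.4] t 12.12 pos [449.9  90.1 175.6] w -0.001 F [ 1.  -0.6  0.2]
271 51.18346027931398
70 34 x [ 5.3 14.7 20.9] y -15.5 19.1
90 94 x [-12.2  10.4  21. ] y -18.5 20.1
110 36 x [-10.2   4.5  17.9] y -17.8 20.6
210 38 x [ 6.6 12.7 16.1] y -15.0 13.0
230 25 x [ 5.9 11.1 16.6] y -14.5 14.7
```

```bash
python3 - <<'E'
from meas import *
grab('top'); c=load('scene');P=pts(c)
for n in('top','scene'):
  c=load(n);P=pts(c)
  m=(c['range_z']>0)&(np.hypot(P[...,0]-.45,P[...,1]-.09)<.08)&(P[...,2]>.1)&(P[...,2]<.125)
  if m.sum()>8: print(n,m.sum(),cv2.minEnclosingCircle((P[m][:,:2]*1000).astype(np.float32)),P[m][:,2].max())
T=cv2.convertScaleAbs(load('scene')['frame'],alpha=1.6,beta=20)
cv2.imwrite('pics/t1.png',cv2.resize(T[100:220,240:360],(600,600),interpolation=2))
E
```

```text
scene 101 ((451.19769287109375, 89.18788146972656), 22.04762077331543) 0.11535819086789845
```

View pics/t1.png

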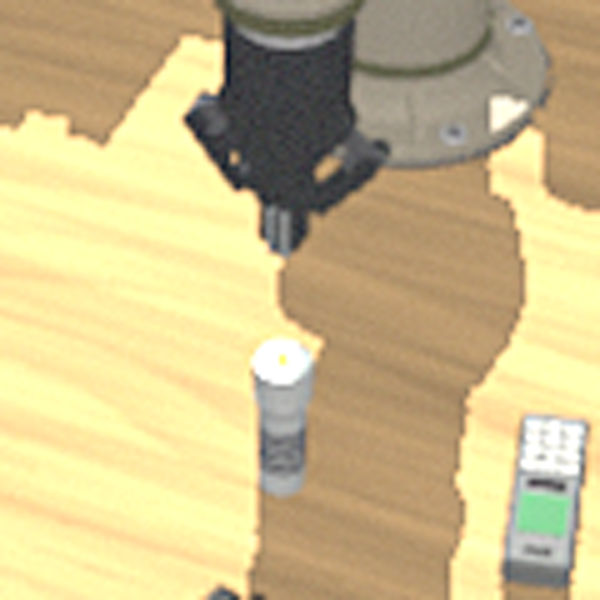

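The torch at crop position (283,415) is untouched, yet the fingers shut fully at z=81. I'll retry, closing in stages and looking midway.

```bash
python3 -m inch '[{"dp":[0,0,0],"dr":[0,0.4,0],"claw":1},{"dp":[0,0,0],"dr":[0,0,0],"claw":1},{"dp":[0,0,0],"dr":[0,0,0],"claw":1},{"dp":[0,0,0],"dr":[0,0,0],"claw":1},{"dp":[0,0,10],"dr":[0,0,0],"claw":1}]' 30
python3 -m inch '[{"dp":[0,0,30],"dr":[0,0,0],"claw":1},{"dp":[0,0,30],"dr":[0,0,0],"claw":1},{"dp":[0,0,22],"dr":[0,0,0],"claw":1},{"dp":[0,0,0],"dr":[0,0,0],"claw":0.7},{"dp":[0,0,0],"dr":[0,0,0],"claw":0.5}]' 30
python3 -c "
from h import *
a=grab('scene');cv2.imwrite('pics/t2.png',cv2.resize(cv2.convertScaleAbs(a['frame'],alpha=1.6,beta=20)[100:220,240:360],(600,600),interpolation=2))"
```

```text
t: 12.85
tool_pos: [0.4483, 0.0895, 0.1617]
orientation: [-3.141, -0.008, 0.0]
contact_force: [0.9, -0.4, 0.4]
width: 0.998
finger_force: 0.0
t: 13.48
tool_pos: [0.4487, 0.0896, 0.0801]
orientation: [-3.141, -0.008, 0.0]
contact_force: [-0.7, -0.2, -0.1]
width: 0.606
finger_force: 0.0
```

View pics/t2.png

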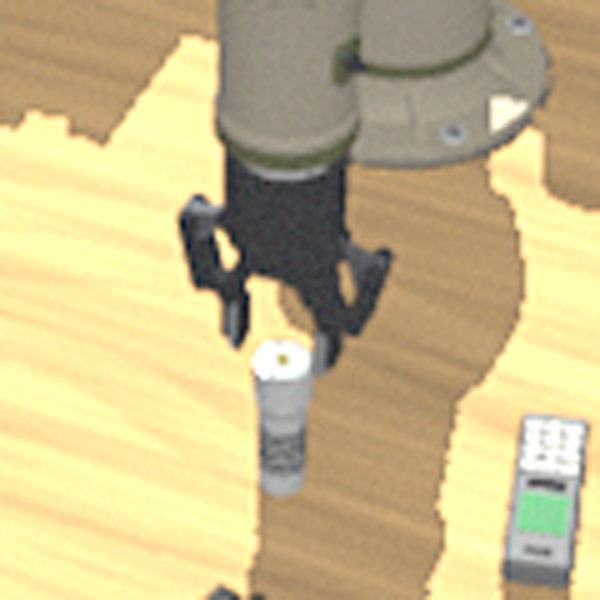

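```bash
python3 - <<'E'
from h import *
c=load('scene');P=pts(c);W=c['world_to_cam']
def pr(p):
    q=W@np.append(p,1); return c['cx']+c['fx']*q[0]/-q[2], c['cy']-c['fy']*q[1]/-q[2]
f=lambda p:((np.array(pr(p))-[240,100])*5).round()
print('tcp',f(manip.observe()['tool_pos']),'torch bottom',f([.449,.09,0]),'top',f([.449,.09,.112]))
for (u,v) in((235,335),(330,355),(235,310),(283,360),(283,400),(283,480)):
    a,b=240+u//5,100+v//5; print((u,v),P[b,a].round(3))
m=(c['range_z']>0)&(np.hypot(P[...,0]-.449,P[...,1]-.09)<.07)&(P[...,2]>.05)&(P[...,2]<.16)
Q=P[m]*1000
for z0 in range(50,160,10):
    q=Q[(Q[:,2]>=z0)&(Q[:,2]<z0+10)]
    h=q[q[:,1]<60];g=q[q[:,1]>118]
    for s in(h,g):
        if len(s): print(z0,len(s),s.min(0).round(),s.max(0).round())
print(manip.observe()['qpos'])
E
```

```text
tcp [279. 393.] torch bottom [278. 477.] top [280. 358.]
(235, 335) [0.462 0.064 0.133]
(330, 355) [0.459 0.128 0.139]
(235, 310) [0.454 0.061 0.148]
(283, 360) [0.448 0.089 0.109]
(283, 400) [0.469 0.099 0.096]
(283, 480) [0.462 0.097 0.012]
120 6 [457.  51. 122.] [464.  60. 129.]
120 10 [449. 119. 122.] [465. 127. 130.]
130 6 [455.  50. 131.] [466.  60. 139.]
130 8 [450. 119. 132.] [462. 128. 140.]
140 8 [453.  49. 142.] [465.  59. 148.]
140 11 [449. 119. 141.] [465. 128. 150.]
150 6 [453.  39. 155.] [466.  60. 159.]
150 4 [458. 118. 152.] [462. 127. 157.]
[ 0.27615812  0.15594261 -0.58633005  1.95017708  0.10147708  1.05530721
 -1.92451493]
```

The depth image shows the shut fingertips about 36 mm higher than the reported TCP. So the reported z is low by about 36 mm, while xy agrees. The radio was therefore held by its knob and aerial. I'll go 35 mm lower for the torch.

```bash
python3 -m inch '[{"dp":[0,0,0],"dr":[0,0,0],"claw":1},{"dp":[0,0,0],"dr":[0,0,0],"claw":1},{"dp":[0,0,0],"dr":[0,0,0],"claw":1},{"dp":[0,0,15],"dr":[0,0,0],"claw":1},{"dp":[0,0,15],"dr":[0,0,0],"claw":1}]' 35
python3 -m inch '[{"dp":[0,0,4],"dr":[0,0,0],"claw":1},{"dp":[0,0,0],"dr":[0,0,0],"claw":0.2},{"dp":[0,0,0],"dr":[0,0,0],"claw":0},{"dp":[0,0,0],"dr":[0,0,0],"claw":0},{"dp":[0,0,0],"dr":[0,0,0],"claw":0}]' 35
python3 -c "
from h import *
c=grab('scene');P=pts(c)
m=(c['range_z']>0)&(np.hypot(P[...,0]-.449,P[...,1]-.09)<.07)&(P[...,2]>.03)&(P[...,2]<.16)
Q=P[m]*1000
for s in(Q[Q[:,1]<66],Q[Q[:,1]>112]):
    if len(s): print(len(s),s.min(0).round(),s.max(0).round())
"
```

```text
t: 14.15
tool_pos: [0.4482, 0.0892, 0.0483]
orientation: [3.142, -0.007, 0.0]
contact_force: [0.1, 0.7, -0.5]
width: 1.002
finger_force: 0.0
t: 14.78
tool_pos: [0.449, 0.0895, 0.0461]
orientation: [-3.141, -0.008, 0.0]
contact_force: [0.6, 0.4, 3.9]
width: 0.457
finger_force: 35.3
101 [435.  29.  85.] [470.  66. 159.]
116 [439. 112.  82.] [470. 149. 160.]
```

```bash
python3 -m inch '[{"dp":[0,0,-10],"dr":[0,0,0],"claw":0},{"dp":[0,0,-25],"dr":[0,0,0],"claw":0},{"dp":[0,0,-30],"dr":[0,0,0],"claw":0},{"dp":[0,0,-20],"dr":[0,-0.5,0],"claw":0},{"dp":[5,30,0],"dr":[0,0,0],"claw":0}]' 35
python3 -m inch '[{"dp":[10,50,0],"dr":[0,0,0],"claw":0},{"dp":[10,55,0],"dr":[0,0,0],"claw":0},{"dp":[10,55,0],"dr":[0,0,0],"claw":0},{"dp":[10,55,0],"dr":[0,0,0],"claw":0},{"dp":[10,55,0],"dr":[0,0,0],"claw":0}]' 35
python3 -m inch '[{"dp":[10,55,0],"dr":[0,0,0],"claw":0},{"dp":[10,55,0],"dr":[0,0,0],"claw":0},{"dp":[8,35,0],"dr":[0,0,0],"claw":0},{"dp":[4,16,0],"dr":[0,0,0],"claw":0},{"dp":[0,0,0],"dr":[0,0,0],"claw":0}]' 35
python3 go.py 537.5 -372.5 60 0
python3 -c "
from h import *
s=manip.observe()['tool_pos']*1000
c=grab('scene');P=pts(c);d=P*1000-s
m=(c['range_z']>0)&(np.hypot(d[...,0],d[...,1])<35)&(P[...,2]>.06)&(P[...,2]<.2)
Q=d[m]; print(P[m][:,2].min())
for z0 in range(-60,70,10):
    q=Q[(Q[:,2]>=z0)&(Q[:,2]<z0+10)]
    if len(q): print(z0,len(q),'y',q[:,1].min().round(),q[:,1].max().round(),'x',q[:,0].max().round())
"
```

```text
t: 15.45
tool_pos: [0.454, 0.0615, 0.1329]
orientation: [-3.141, -0.002, 0.005]
contact_force: [-0.4, -0.6, -2.1]
width: 0.459
finger_force: 35.6
t: 16.08
tool_pos: [0.5031, -0.2123, 0.1309]
orientation: [-3.141, 0.001, 0.001]
contact_force: [2.4, -0.1, -0.7]
width: 0.457
finger_force: 35.6
t: 16.7
tool_pos: [0.5344, -0.3729, 0.1299]
orientation: [-3.141, 0.003, -0.002]
contact_force: [-0.1, 0.4, -1.7]
width: 0.456
finger_force: 35.6
dr [-0.   0.1 -0.1] dp after turn [ 3.1 -0.4 69.9] t 16.7 pos [ 534.4 -372.9  129.9] w 0.456 F [-0.1  0.4 -1.7]
0.0787124423080603
-60 2 y -4.0 6.0 x 14.0
-50 20 y -8.0 18.0 x 15.0
-40 22 y -11.0 17.0 x 16.0
-30 17 y -13.0 18.0 x 18.0
-20 24 y -10.0 18.0 x 18.0
-10 22 y -8.0 16.0 x 18.0
0 25 y -10.0 19.0 x 16.0
10 19 y -6.0 18.0 x 18.0
20 19 y -6.0 15.0 x 19.0
30 19 y -22.0 28.0 x 21.0
40 39 y -28.0 34.0 x 21.0
50 50 y -33.0 32.0 x 26.0
60 78 y -26.0 33.0 x 23.0
```

```bash
python3 -m inch '[{"dp":[3,0,15],"dr":[0,0,0],"claw":0},{"dp":[0,0,15],"dr":[0,0,0],"claw":0},{"dp":[0,0,10],"dr":[0,0,0],"claw":0},{"dp":[0,0,7],"dr":[0,0,0],"claw":0},{"dp":[0,0,0],"dr":[0,0,0],"claw":0}]' 35
python3 -m inch '[{"dp":[0,0,7],"dr":[0,0,0],"claw":0},{"dp":[0,0,6],"dr":[0,0,0],"claw":0},{"dp":[0,0,5],"dr":[0,0,0],"claw":0},{"dp":[0,0,3],"dr":[0,0,0],"claw":0},{"dp":[0,0,0],"dr":[0,0,0],"claw":0}]' 35
python3 -m inch '[{"dp":[0,0,1],"dr":[0,0,0],"claw":0},{"dp":[0,0,1],"dr":[0,0,0],"claw":0},{"dp":[0,0,1],"dr":[0,0,0],"claw":0},{"dp":[0,0,0],"dr":[0,0,0],"claw":0},{"dp":[0,0,0],"dr":[0,0,0],"claw":0}]' 35
```

```text
t: 17.38
tool_pos: [0.5377, -0.3714, 0.0826]
orientation: [-3.141, 0.003, 0.0]
contact_force: [-0.7, 0.0, -1.5]
width: 0.456
finger_force: 35.6
t: 18.0
tool_pos: [0.5379, -0.3715, 0.062]
orientation: [-3.141, 0.002, 0.0]
contact_force: [-0.1, -0.0, -1.3]
width: 0.455
finger_force: 35.6
t: 18.62
tool_pos: [0.538, -0.3716, 0.0594]
orientation: [-3.141, 0.002, 0.0]
contact_force: [-0.2, -0.3, -0.5]
width: 0.458
finger_force: 35.6
```

```bash
python3 -m inch '[{"dp":[0,0,1],"dr":[0,0,0],"claw":0},{"dp":[0,0,1],"dr":[0,0,0],"claw":0},{"dp":[0,0,0],"dr":[0,0,0],"claw":0},{"dp":[0,0,0],"dr":[0,0,0],"claw":0},{"dp":[0,0,0],"dr":[0,0,0],"claw":0}]' 35
```

```text
t: 19.25
tool_pos: [0.5384, -0.3717, 0.0582]
orientation: [3.141, 0.001, 0.0]
contact_force: [-1.3, 2.3, 5.0]
width: 0.457
finger_force: 36.2
```

```bash
python3 -m inch '[{"dp":[0,0,0],"dr":[0,0,0],"claw":0.7},{"dp":[0,0,0],"dr":[0,0,0],"claw":1},{"dp":[0,0,0],"dr":[0,0,0],"claw":1},{"dp":[0,0,0],"dr":[0,0,0],"claw":1},{"dp":[0,0,-15],"dr":[0,0,0],"claw":1}]' 35
python3 -m inch '[{"dp":[0,0,-30],"dr":[0,0,0],"claw":1},{"dp":[0,0,-35],"dr":[0,0,0],"claw":1},{"dp":[0,0,-10],"dr":[0,0,7],"claw":1},{"dp":[0,0,0],"dr":[0,0,6],"claw":1},{"dp":[0,0,0],"dr":[0,0,0],"claw":1}]' 35
python3 go.py 389.5 -256 60 -13
```

```text
t: 19.88
tool_pos: [0.5371, -0.371, 0.0715]
orientation: [-3.14, 0.004, 0.0]
contact_force: [-0.2, 0.1, -0.5]
width: 0.997
finger_force: 0.0
t: 20.5
tool_pos: [0.5385, -0.3717, 0.1486]
orientation: [3.141, 0.0, -0.226]
contact_force: [-0.0, -1.1, -0.7]
width: 0.998
finger_force: 0.0
dr [0.1 0.  0.1] dp after turn [-171.2  -79.2   88.6] t 20.5 pos [ 538.5 -371.7  148.6] w 0.998 F [-0.  -1.1 -0.7]
```

```bash
python3 -m inch '[{"dp":[-30,-14,0],"dr":[0,0,0],"claw":1},{"dp":[-50,-23,0],"dr":[0,0,0],"claw":1},{"dp":[-50,-23,0],"dr":[0,0,0],"claw":1},{"dp":[-41,-19,30],"dr":[0,0,0],"claw":1},{"dp":[0,0,40],"dr":[0,0,0],"claw":1}]' 35
python3 -m inch '[{"dp":[0,0,15],"dr":[0,0,0],"claw":1},{"dp":[0,0,0],"dr":[0,0,0],"claw":1},{"dp":[0,0,0],"dr":[0,0,0],"claw":1},{"dp":[0,0,0],"dr":[0,0,0],"claw":1},{"dp":[0,0,0],"dr":[0,0,0],"claw":1}]' 35
python3 go.py 389.5 -256 0 -13
python3 - <<'E'
from h import *
b=grab('scene');T=cv2.convertScaleAbs(b['frame'],alpha=1.6,beta=20)
cv2.imwrite('pics/m1.png',cv2.resize(T[90:240,100:300],(800,600),interpolation=2))
P=pts(b); s=manip.observe()['tool_pos']; d=P*1000-s*1000
a=np.radians(-13);x=d[...,0]*np.cos(a)+d[...,1]*np.sin(a);y=-d[...,0]*np.sin(a)+d[...,1]*np.cos(a)
ok=b['range_z']>0
for n,m in(('mouse',(np.hypot(x,y)<80)&(P[...,2]>.008)&(P[...,2]<.06)),('fing',(abs(x)<30)&(abs(y)<80)&(P[...,2]>.06)&(P[...,2]<.14))):
    m&=ok; print(n,m.sum(),[np.percentile(v[m],[2,98]).round(1) for v in(x,y,P[...,2]*1000)])
E
```

```text
t: 21.12
tool_pos: [0.3877, -0.2553, 0.0784]
orientation: [3.139, -0.0, -0.223]
contact_force: [0.3, -0.8, 0.0]
width: 1.0
finger_force: 0.0
t: 21.75
tool_pos: [0.3896, -0.2565, 0.0632]
orientation: [3.141, 0.001, -0.226]
contact_force: [0.5, -0.3, 0.8]
width: 1.004
finger_force: 0.0
dr [0. 0. 0.] dp after turn [-0.3 -0.5 63.2] t 21.75 pos [ 389.6 -256.5   63.2] w 1.004 F [ 0.5 -0.3  0.8]
mouse 331 [array([-41.8,  51.6]), array([-26.8,  29.6]), array([ 9.3, 36.2])]
fing 76 [array([-5.1, 17.1]), array([-50.1,  57.9]), array([113.3, 138.4])]
```

View pics/m1.png

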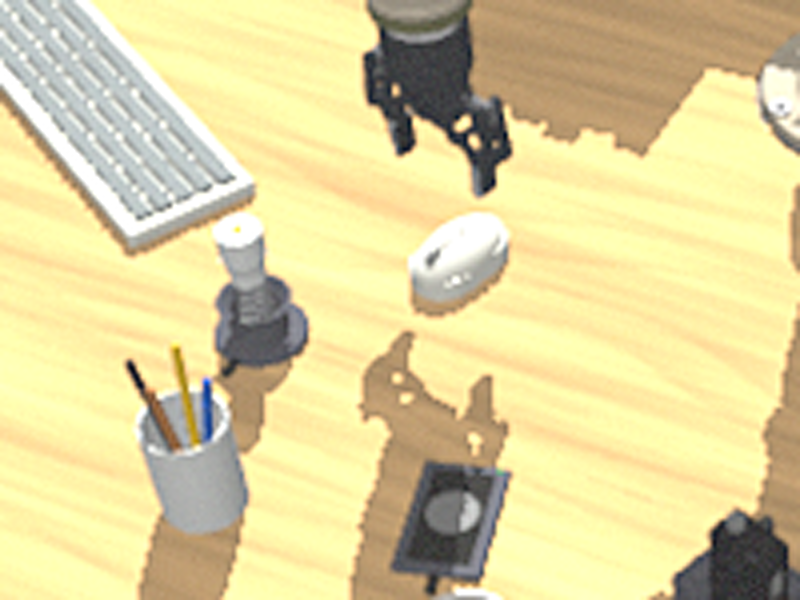

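The torch is standing in its cup at crop position (255,300), and the mouse at (460,258) is centred below the open fingers. Descending 100 mm.

```bash
python3 -m inch '[{"dp":[0,0,25],"dr":[0,0,0],"claw":1},{"dp":[0,0,30],"dr":[0,0,0],"claw":1},{"dp":[0,0,20],"dr":[0,0,0],"claw":1},{"dp":[0,0,10],"dr":[0,0,0],"claw":1},{"dp":[0,0,0],"dr":[0,0,0],"claw":1}]' 30
python3 -m inch '[{"dp":[0,0,8],"dr":[0,0,0],"claw":1},{"dp":[0,0,7],"dr":[0,0,0],"claw":1},{"dp":[0,0,0],"dr":[0,0,0],"claw":1},{"dp":[0,0,0],"dr":[0,0,0],"claw":1},{"dp":[0,0,0],"dr":[0,0,0],"claw":1}]' 30
python3 -m inch '[{"dp":[0,0,0],"dr":[0,0,0],"claw":0.75},{"dp":[0,0,0],"dr":[0,0,0],"claw":0.65},{"dp":[0,0,0],"dr":[0,0,0],"claw":0.5},{"dp":[0,0,0],"dr":[0,0,0],"claw":0.5},{"dp":[0,0,0],"dr":[0,0,0],"claw":0.5}]' 30
python3 go.py 656.5 -112.5 20 17
```

```text
t: 22.42
tool_pos: [0.3888, -0.256, -0.0226]
orientation: [-3.142, 0.002, -0.227]
contact_force: [0.2, -0.9, 0.3]
width: 0.994
finger_force: 0.0
t: 23.05
tool_pos: [0.3891, -0.2563, -0.0372]
orientation: [3.141, 0.001, -0.227]
contact_force: [-0.9, 0.2, -0.3]
width: 1.002
finger_force: 0.0
t: 23.68
tool_pos: [0.3891, -0.2564, -0.0371]
orientation: [3.141, 0.001, -0.227]
contact_force: [-2.1, 0.5, 5.5]
width: 0.693
finger_force: 32.8
dr [  0.    0.1 -30. ] dp after turn [297.8 -59.4 -57.1] t 23.68 pos [ 389.1 -256.4  -37.1] w 0.693 F [-2.1  0.5  5.5]
```

```bash
python3 -m inch '[{"dp":[0,0,-10],"dr":[0,0,0],"claw":0.5},{"dp":[0,0,-20],"dr":[0,0,0],"claw":0.5},{"dp":[0,0,-20],"dr":[0,0,-10],"claw":0.5},{"dp":[0,0,-10],"dr":[0,0,-10],"claw":0.5},{"dp":[0,0,0],"dr":[0,0,-10],"claw":0.5}]' 30
python3 -m inch '[{"dp":[40,-8,0],"dr":[0,0,0],"claw":0.5},{"dp":[55,-11,0],"dr":[0,0,0],"claw":0.5},{"dp":[55,-11,0],"dr":[0,0,0],"claw":0.5},{"dp":[55,-11,0],"dr":[0,0,0],"claw":0.5},{"dp":[50,-10,0],"dr":[0,0,0],"claw":0.5}]' 30
python3 -m inch '[{"dp":[30,-6,0],"dr":[0,0,0],"claw":0.5},{"dp":[12,-2,0],"dr":[0,0,0],"claw":0.5},{"dp":[0,0,0],"dr":[0,0,0],"claw":0.5},{"dp":[0,0,0],"dr":[0,0,0],"claw":0.5},{"dp":[0,0,0],"dr":[0,0,0],"claw":0.5}]' 30
python3 go.py 656.5 -112.5 -26 17
python3 - <<'E'
from h import *
b=grab('scene');T=cv2.convertScaleAbs(b['frame'],alpha=1.6,beta=20)
cv2.imwrite('pics/m2.png',cv2.resize(T[120:270,120:320],(800,600),interpolation=2))
P=pts(b); d=P*1000-np.array([656.5,-112.5,0])
a=np.radians(17);x=d[...,0]*np.cos(a)+d[...,1]*np.sin(a);y=-d[...,0]*np.sin(a)+d[...,1]*np.cos(a)
f=b['frame'].astype(int); ok=(b['range_z']>0)&(f.min(2)>75)&(f.max(2)-f.min(2)<35)
m=ok&(abs(x)<80)&(abs(y)<45)&(P[...,2]>.03)&(P[...,2]<.1); print(m.sum(),[np.percentile(v[m],[2,98]).round(1) for v in(x,y,P[...,2]*1000)])
E
```

```text
t: 24.3
tool_pos: [0.3896, -0.2565, 0.0239]
orientation: [3.141, 0.001, 0.303]
contact_force: [0.3, 0.1, -1.1]
width: 0.691
finger_force: 33.0
t: 24.92
tool_pos: [0.6193, -0.1316, 0.0224]
orientation: [-3.141, 0.002, 0.297]
contact_force: [0.8, -0.5, -1.0]
width: 0.696
finger_force: 33.0
t: 25.55
tool_pos: [0.6549, -0.1144, 0.0224]
orientation: [3.142, 0.002, 0.295]
contact_force: [-0.4, -0.0, -2.2]
width: 0.698
finger_force: 33.0
dr [ 0.   0.1 -0.1] dp after turn [ 2.1 -1.3 48.4] t 25.55 pos [ 654.9 -114.4   22.4] w 0.698 F [-0.4 -0.  -2.2]
387 [array([-21.2,  50.3]), array([-29.6,  27. ]), array([61.4, 96.3])]
```

View pics/m2.png

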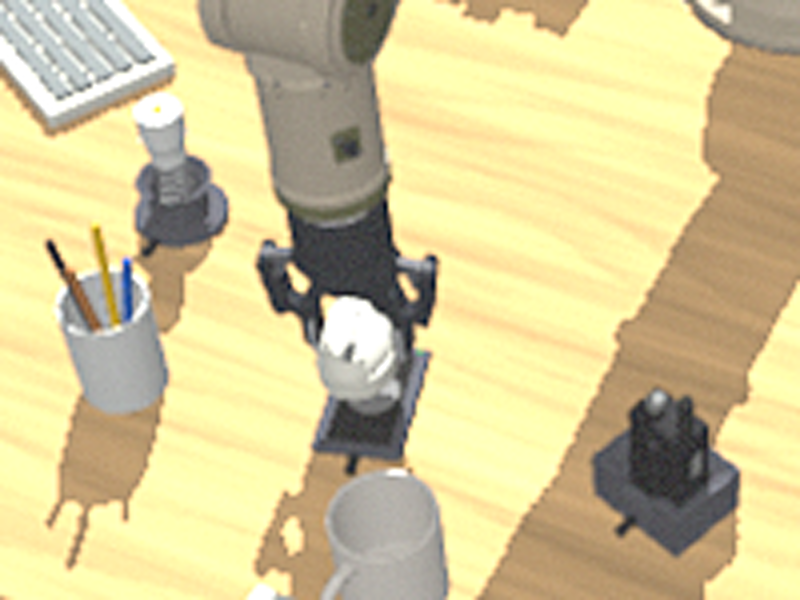

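The mouse is held level at crop position (360,350), above the dock. Lowering it.

```bash
python3 -m inch '[{"dp":[1,-1,15],"dr":[0,0,0],"claw":0.5},{"dp":[0,0,15],"dr":[0,0,0],"claw":0.5},{"dp":[0,0,8],"dr":[0,0,0],"claw":0.5},{"dp":[0,0,6],"dr":[0,0,0],"claw":0.5},{"dp":[0,0,0],"dr":[0,0,0],"claw":0.5}]' 30
python3 -m inch '[{"dp":[0,0,3],"dr":[0,0,0],"claw":0.5},{"dp":[0,0,2],"dr":[0,0,0],"claw":0.5},{"dp":[0,0,1],"dr":[0,0,0],"claw":0.5},{"dp":[0,0,0],"dr":[0,0,0],"claw":0.5},{"dp":[0,0,0],"dr":[0,0,0],"claw":0.5}]' 30
```

```text
t: 26.22
tool_pos: [0.656, -0.1115, -0.0225]
orientation: [-3.141, 0.002, 0.297]
contact_force: [-1.2, -0.0, -1.3]
width: 0.692
finger_force: 33.0
t: 26.85
tool_pos: [0.6564, -0.1116, -0.0277]
orientation: [-3.141, 0.001, 0.297]
contact_force: [-0.7, 0.3, -1.1]
width: 0.694
finger_force: 33.0
```

```bash
python3 -m inch '[{"dp":[0,0,1],"dr":[0,0,0],"claw":0.5},{"dp":[0,0,1],"dr":[0,0,0],"claw":0.5},{"dp":[0,0,0],"dr":[0,0,0],"claw":0.5},{"dp":[0,0,0],"dr":[0,0,0],"claw":0.5},{"dp":[0,0,0],"dr":[0,0,0],"claw":0.5}]' 30
python3 -m inch '[{"dp":[0,0,0],"dr":[0,0,0],"claw":0.8},{"dp":[0,0,0],"dr":[0,0,0],"claw":1},{"dp":[0,0,0],"dr":[0,0,0],"claw":1},{"dp":[0,0,0],"dr":[0,0,0],"claw":1},{"dp":[0,0,-10],"dr":[0,0,0],"claw":1}]' 30
python3 -m inch '[{"dp":[0,0,-30],"dr":[0,0,0],"claw":1},{"dp":[0,0,-40],"dr":[0,0,0],"claw":1},{"dp":[0,0,-50],"dr":[0,0,0],"claw":1},{"dp":[0,0,-30],"dr":[0,0,0],"claw":1},{"dp":[0,0,0],"dr":[0,0,0],"claw":1}]' 30
python3 go.py 403.5 262 60 13.7
```

```text
t: 27.48
tool_pos: [0.6565, -0.1116, -0.029]
orientation: [-3.141, 0.001, 0.297]
contact_force: [-3.5, 1.0, 5.4]
width: 0.694
finger_force: 33.8
t: 28.1
tool_pos: [0.6555, -0.1116, -0.0204]
orientation: [-3.14, 0.003, 0.297]
contact_force: [-0.1, 0.7, 1.0]
width: 0.997
finger_force: 0.0
t: 28.72
tool_pos: [0.6587, -0.1116, 0.1346]
orientation: [3.139, -0.005, 0.297]
contact_force: [-0.0, -0.7, -0.4]
width: 0.999
finger_force: 0.0
dr [ 0.1 -0.3  3.3] dp after turn [-159.5 -423.4   74.6] t 28.73 pos [ 658.7 -111.6  134.6] w 0.999 F [-0.  -0.7 -0.4]
```

```bash
python3 -m inch '[{"dp":[0,0,0],"dr":[0,-0.3,3.3],"claw":1},{"dp":[-18,-48,0],"dr":[0,0,0],"claw":1},{"dp":[-20,-53,0],"dr":[0,0,0],"claw":1},{"dp":[-20,-53,0],"dr":[0,0,0],"claw":1},{"dp":[-20,-53,0],"dr":[0,0,0],"claw":1}]' 30
python3 -m inch '[{"dp":[-20,-53,0],"dr":[0,0,0],"claw":1},{"dp":[-20,-53,0],"dr":[0,0,0],"claw":1},{"dp":[-20,-53,0],"dr":[0,0,0],"claw":1},{"dp":[-16,-43,0],"dr":[0,0,0],"claw":1},{"dp":[-5,-14,0],"dr":[0,0,0],"claw":1}]' 30
python3 -m inch '[{"dp":[0,0,20],"dr":[0,0,0],"claw":1},{"dp":[0,0,30],"dr":[0,0,0],"claw":1},{"dp":[0,0,20],"dr":[0,0,0],"claw":1},{"dp":[0,0,0],"dr":[0,0,0],"claw":1},{"dp":[0,0,0],"dr":[0,0,0],"claw":1}]' 30
python3 go.py 403.5 262 -36 13.7
python3 - <<'E'
from h import *
b=grab('scene');T=cv2.convertScaleAbs(b['frame'],alpha=1.6,beta=20)
cv2.imwrite('pics/h1.png',cv2.resize(T[120:270,190:390],(800,600),interpolation=2))
P=pts(b); s=manip.observe()['tool_pos']; d=P*1000-s*1000
a=np.radians(13.7);x=d[...,0]*np.cos(a)+d[...,1]*np.sin(a);y=-d[...,0]*np.sin(a)+d[...,1]*np.cos(a)
ok=b['range_z']>0
for n,m in(('handset',(abs(x)<90)&(abs(y)<35)&(P[...,2]>.012)&(P[...,2]<.04)),('fing',(abs(x)<30)&(abs(y)<80)&(P[...,2]>.06)&(P[...,2]<.14))):
    m&=ok; print(n,m.sum(),[np.percentile(v[m],[1,99]).round(1) for v in(x,y,P[...,2]*1000)])
E
```

```text
t: 29.35
tool_pos: [0.53, 0.0723, 0.1302]
orientation: [-3.141, 0.008, 0.24]
contact_force: [1.1, -0.0, 0.3]
width: 1.0
finger_force: 0.0
t: 29.98
tool_pos: [0.3994, 0.264, 0.1312]
orientation: [-3.141, 0.007, 0.244]
contact_force: [1.4, -0.4, -0.1]
width: 0.997
finger_force: 0.0
t: 30.6
tool_pos: [0.4019, 0.2614, 0.062]
orientation: [-3.141, 0.006, 0.239]
contact_force: [0.0, -0.2, 0.4]
width: 1.002
finger_force: 0.0
dr [-0.   0.4 -0. ] dp after turn [ 1.7 -0.2 98. ] t 30.6 pos [401.9 261.4  62. ] w 1.002 F [ 0.  -0.2  0.4]
handset 438 [array([-64.9,  73.8]), array([-23.3,  21. ]), array([13.3, 28.1])]
fing 50 [array([-7.9, 16.6]), array([-56.9,  53.8]), array([111.2, 139.4])]
```

View pics/h1.png

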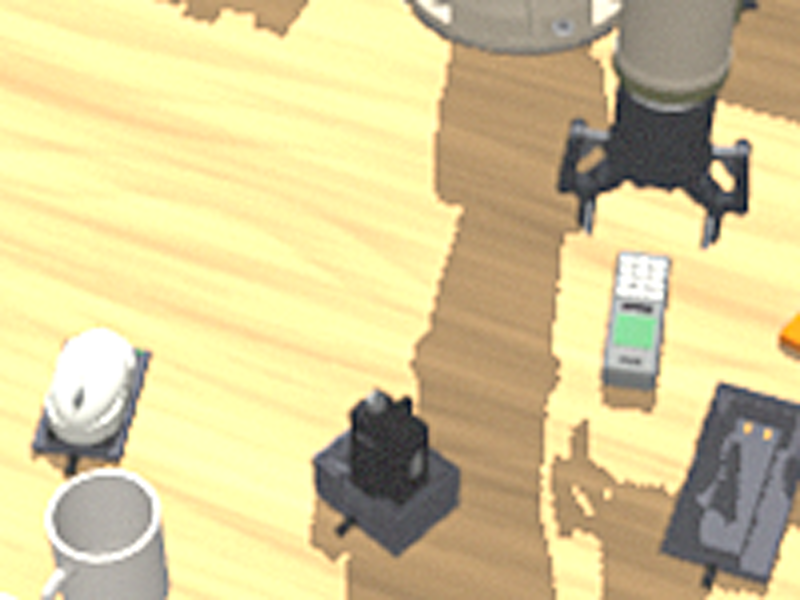

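The mouse sits on its dock at crop position (95,390), and the handset at (635,320) is centred under the gripper. Descending.

```bash
python3 -m inch '[{"dp":[2,0,25],"dr":[0,0.4,0],"claw":1},{"dp":[0,0,30],"dr":[0,0,0],"claw":1},{"dp":[0,0,20],"dr":[0,0,0],"claw":1},{"dp":[0,0,10],"dr":[0,0,0],"claw":1},{"dp":[0,0,0],"dr":[0,0,0],"claw":1}]' 30
python3 -m inch '[{"dp":[0,0,7],"dr":[0,0,0],"claw":1},{"dp":[0,0,6],"dr":[0,0,0],"claw":1},{"dp":[0,0,0],"dr":[0,0,0],"claw":0.75},{"dp":[0,0,0],"dr":[0,0,0],"claw":0.6},{"dp":[0,0,0],"dr":[0,0,0],"claw":0.3}]' 30
python3 -m inch '[{"dp":[0,0,0],"dr":[0,0,0],"claw":0.3},{"dp":[0,0,0],"dr":[0,0,0],"claw":0.3},{"dp":[0,0,0],"dr":[0,0,0],"claw":0.3},{"dp":[0,0,0],"dr":[0,0,0],"claw":0.3},{"dp":[0,0,0],"dr":[0,0,0],"claw":0.3}]' 30
python3 go.py 538 393 40 2.8
```

```text
t: 31.28
tool_pos: [0.4033, 0.262, -0.0234]
orientation: [-3.141, -0.0, 0.239]
contact_force: [-0.5, -1.0, -0.2]
width: 1.001
finger_force: 0.0
t: 31.9
tool_pos: [0.4034, 0.2622, -0.0363]
orientation: [-3.141, -0.001, 0.239]
contact_force: [-0.0, -0.5, 2.0]
width: 0.533
finger_force: 31.5
t: 32.52
tool_pos: [0.4034, 0.2622, -0.0363]
orientation: [-3.141, -0.001, 0.24]
contact_force: [-0.5, -0.8, 5.6]
width: 0.535
finger_force: 31.8
dr [-0.  -0.  10.9] dp after turn [ 140.9 -124.1  -76.3] t 32.52 pos [403.4 262.2 -36.3] w 0.535 F [-0.5 -0.8  5.6]
```

```bash
python3 -m inch '[{"dp":[0,0,-10],"dr":[0,0,0],"claw":0.3},{"dp":[0,0,-25],"dr":[0,0,0],"claw":0.3},{"dp":[0,0,-30],"dr":[0,0,5.5],"claw":0.3},{"dp":[0,0,-11],"dr":[0,0,5.4],"claw":0.3},{"dp":[28,-25,0],"dr":[0,0,0],"claw":0.3}]' 30
python3 -m inch '[{"dp":[40,-36,0],"dr":[0,0,0],"claw":0.3},{"dp":[40,-36,0],"dr":[0,0,0],"claw":0.3},{"dp":[25,-22,0],"dr":[0,0,0],"claw":0.3},{"dp":[8,-5,0],"dr":[0,0,0],"claw":0.3},{"dp":[0,0,0],"dr":[0,0,0],"claw":0.3}]' 30
python3 go.py 538 393 -14 2.8
python3 - <<'E'
from h import *
b=grab('scene');T=cv2.convertScaleAbs(b['frame'],alpha=1.6,beta=20)
cv2.imwrite('pics/h2.png',cv2.resize(T[150:300,300:500],(800,600),interpolation=2))
P=pts(b); s=manip.observe()['tool_pos']; d=P*1000-s*1000
a=np.radians(2.8);x=d[...,0]*np.cos(a)+d[...,1]*np.sin(a);y=-d[...,0]*np.sin(a)+d[...,1]*np.cos(a)
m=(b['range_z']>0)&(abs(x)<100)&(abs(y)<35)&(P[...,2]>.06)&(P[...,2]<.105)
print('handset',m.sum(),[np.percentile(v[m],[1,99]).round(1) for v in(x,y,P[...,2]*1000)])
Q=np.stack([x[m],y[m]],-1).astype(np.float32);print(cv2.minAreaRect(Q))
m&=(x>20); print(P[m][:,2].min()*1000)
E
```

```text
t: 33.15
tool_pos: [0.43, 0.2871, 0.0408]
orientation: [3.14, -0.001, 0.047]
contact_force: [0.5, 0.5, -1.0]
width: 0.534
finger_force: 31.3
t: 33.78
tool_pos: [0.5375, 0.3924, 0.039]
orientation: [3.141, 0.001, 0.049]
contact_force: [-0.4, 0.1, -2.2]
width: 0.533
finger_force: 31.4
dr [0.  0.1 0. ] dp after turn [ 0.5 -0.6 53. ] t 33.77 pos [537.5 392.4  39. ] w 0.533 F [-0.4  0.1 -2.2]
handset 514 [array([-28.3,  72. ]), array([-31.8,  31.3]), array([ 75. , 103.4])]
((21.173221588134766, -2.9949722290039062), (67.00802612304688, 104.87847900390625), 76.94758605957031)
72.48001561738282
```

View pics/h2.png

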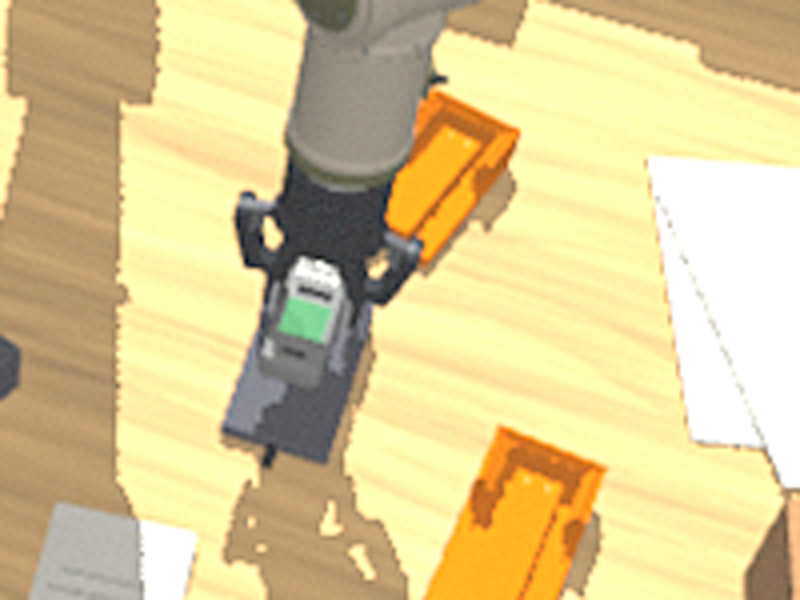

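The handset looks a few degrees off the cradle's line in the crop, with the handset at (305,320) and the cradle edge from (265,320) to (225,430). I'll check both yaws.

```bash
python3 - <<'E'
from h import *
c=load('scene');P=pts(c)*1000;ok=c['range_z']>0
s=manip.observe()['tool_pos']*1000
def edges(m,x0,x1,nm):
    L=[];xs=[]
    for x in np.arange(x0,x1,8):
        q=P[m&(P[...,0]>=x)&(P[...,0]<x+8)]
        if len(q)>3: xs.append(x+4);L.append([q[:,1].min(),q[:,1].max()])
    L=np.array(L);print(nm,[round(np.degrees(np.arctan(np.polyfit(xs,L[:,i],1)[0])),1) for i in(0,1)],np.c_[xs,L].round(0).tolist())
m=ok&(abs(P[...,1]-s[1])<40)&(P[...,2]>92)&(P[...,2]<106)&(P[...,0]>s[0]+18)&(P[...,0]<s[0]+75)
edges(m,s[0]+18,s[0]+68,'handset')
m=ok&(abs(P[...,1]-s[1])<60)&(P[...,2]>6)&(P[...,2]<30)
edges(m,550,600,'cradle')
q=P[ok&(abs(P[...,1]-s[1])<40)&(P[...,2]>70)&(P[...,2]<106)&(P[...,0]>s[0]+18)&(P[...,0]<s[0]+80)]
E
```

```text
handset [np.float64(3.7), np.float64(0.4)] [[559.0, 372.0, 415.0], [567.0, 372.0, 415.0], [575.0, 372.0, 413.0], [583.0, 374.0, 414.0], [591.0, 376.0, 416.0], [599.0, 372.0, 416.0], [607.0, 375.0, 414.0]]
cradle [np.float64(3.9), np.float64(1.4)] [[554.0, 352.0, 434.0], [562.0, 352.0, 435.0], [570.0, 354.0, 434.0], [578.0, 354.0, 436.0], [586.0, 353.0, 436.0], [594.0, 355.0, 436.0], [602.0, 355.0, 435.0]]
```

They are parallel (about 2.5° each) and centred within 1 mm. Lowering.

```bash
python3 -m inch '[{"dp":[0,0,12],"dr":[0,0,0],"claw":0.3},{"dp":[0,0,15],"dr":[0,0,0],"claw":0.3},{"dp":[0,0,10],"dr":[0,0,0],"claw":0.3},{"dp":[0,0,6],"dr":[0,0,0],"claw":0.3},{"dp":[0,0,0],"dr":[0,0,0],"claw":0.3}]' 30
python3 -m inch '[{"dp":[0,0,4],"dr":[0,0,0],"claw":0.3},{"dp":[0,0,3],"dr":[0,0,0],"claw":0.3},{"dp":[0,0,2],"dr":[0,0,0],"claw":0.3},{"dp":[0,0,0],"dr":[0,0,0],"claw":0.3},{"dp":[0,0,0],"dr":[0,0,0],"claw":0.3}]' 30
python3 -m inch '[{"dp":[0,0,1],"dr":[0,0,0],"claw":0.3},{"dp":[0,0,0.5],"dr":[0,0,0],"claw":0.3},{"dp":[0,0,0],"dr":[0,0,0],"claw":0.3},{"dp":[0,0,0],"dr":[0,0,0],"claw":0.3},{"dp":[0,0,0],"dr":[0,0,0],"claw":0.3}]' 30
```

```text
t: 34.45
tool_pos: [0.5381, 0.3926, -0.0038]
orientation: [-3.141, -0.0, 0.049]
contact_force: [-0.6, 0.3, -1.0]
width: 0.53
finger_force: 31.4
t: 35.08
tool_pos: [0.5393, 0.3932, -0.0093]
orientation: [-3.14, -0.003, 0.048]
contact_force: [-1.7, -5.3, 20.3]
width: 0.534
finger_force: 34.2
t: 35.7
tool_pos: [0.5394, 0.3932, -0.0094]
orientation: [-3.14, -0.004, 0.048]
contact_force: [-7.1, -8.9, 29.6]
width: 0.532
finger_force: 35.5
```

```bash
python3 -m inch '[{"dp":[0,0,-2],"dr":[0,0,0],"claw":0.3},{"dp":[0,0,-3],"dr":[0,0,0],"claw":0.3},{"dp":[0,0,0],"dr":[0,0,0],"claw":0.3},{"dp":[0,0,0],"dr":[0,0,0],"claw":0.3},{"dp":[0,0,0],"dr":[0,0,0],"claw":0.3}]' 30
python3 - <<'E'
from h import *
b=grab('scene');t=grab('top')
A=cv2.resize(cv2.convertScaleAbs(b['frame'],alpha=1.6,beta=20)[190:290,330:430],(400,400),interpolation=2)
B=cv2.resize(cv2.convertScaleAbs(t['frame'],alpha=1.6,beta=20)[150:250,120:220],(400,400),interpolation=2)
cv2.imwrite('pics/h3.png',np.hstack([A,B]))
P=pts(b)*1000; s=manip.observe()['tool_pos']*1000;f=b['frame'].astype(int)
for x0 in range(-80,80,10):
    m=(b['range_z']>0)&(abs(P[...,0]-s[0]-x0-5)<5)&(abs(P[...,1]-s[1])<18)&(P[...,2]>10)&(P[...,2]<75)
    if m.sum(): print(x0,m.sum(),np.percentile(P[m][:,2],[10,50,90]).round(1),end=' | ')
E
```

```text
t: 36.33
tool_pos: [0.5385, 0.3929, -0.0088]
orientation: [-3.141, -0.001, 0.049]
contact_force: [5.1, 1.0, 3.3]
width: 0.532
finger_force: 32.2
-40 1 [44.3 44.3 44.3] | -30 19 [47.3 50.1 53.2] | -20 32 [47.4 49.4 52.5] | -10 29 [46.5 49.6 51.9] | 0 31 [44.9 47.9 52.8] | 10 38 [45.8 48.3 51.2] | 20 31 [44.  46.8 50. ] | 30 34 [43.7 47.8 50.5] | 40 37 [40.8 46.  48.5] | 50 32 [41.5 44.9 48.3] | 60 79 [14.9 35.2 44.4] | 70 36 [11.3 32.2 41.3] |
```

View pics/h3.png

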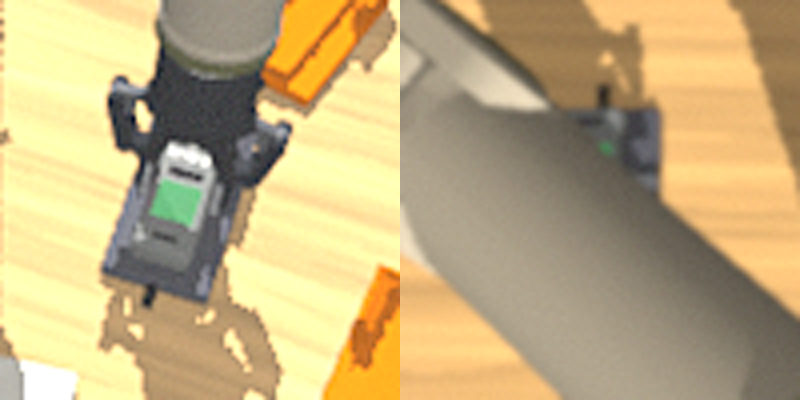

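```bash
python3 - <<'E'
from h import *
t=load('top');b=load('scene')
img=cv2.imread('pics/top0.png')
for nm,u,v,h in(('far edge',166,0,.012),):pass
col=img[160:240,160:180].astype(int)
for u in(158,162,174,178): 
    g=img[165:240,u].astype(int).sum(1); dark=np.where(g<230)[0]+165
    print(u,'dark rows',dark.min(),dark.max(),'far x',ray(t,u,dark.min()-.5,.012)[:2].round(4),'near x',ray(t,u,dark.max()+.5,.039)[:2].round(4),'/desk',ray(t,u,dark.max()+.5,.0)[:2].round(4))
P=pts(b)*1000
for y0 in range(350,440,10):
    m=(b['range_z']>0)&(abs(P[...,1]-y0-5)<5)&(P[...,2]>7)&(P[...,2]<30)&(P[...,0]>560)&(P[...,0]<640)
    if m.sum()>3: print(y0,'far x scene',np.sort(P[m][:,0])[-4:].round(1))
E
```

```text
158 dark rows 176 229 far x [0.6141 0.4301] near x [0.4572 0.4132] /desk [0.4594 0.424 ]
162 dark rows 175 229 far x [0.6173 0.4188] near x [0.4575 0.4021] /desk [0.4597 0.4126]
174 dark rows 174 229 far x [0.6211 0.3844] near x [0.4584 0.3689] /desk [0.4606 0.3782]
178 dark rows 175 229 far x [0.6185 0.3727] near x [0.4587 0.3578] /desk [0.4609 0.3668]
350 far x scene [606.7 611.2 613.7 617.3]
360 far x scene [611.4 612.  612.6 613.8]
370 far x scene [614.5 614.8 614.9 616. ]
380 far x scene [612.9 613.1 614.4 615.2]
390 far x scene [613.  626.7 628.7 629.5]
400 far x scene [611.2 611.7 612.4 615.4]
410 far x scene [608.  611.9 612.3 615.7]
420 far x scene [610.2 613.4 613.8 615. ]
430 far x scene [603.4 609.4 609.4 612. ]
```

The cradle's far edge measures 614–617, so its origin is at about x = 527. The near end overhangs by its flare, so the foot is riding on the end wall. I'll lift and shift it about +8 mm.

```bash
python3 -m inch '[{"dp":[0,0,-6],"dr":[0,0,0],"claw":0.3},{"dp":[0,0,-10],"dr":[0,0,0],"claw":0.3},{"dp":[4,0,-6],"dr":[0,0,0],"claw":0.3},{"dp":[5,0,0],"dr":[0,0,0],"claw":0.3},{"dp":[0,0,0],"dr":[0,0,0],"claw":0.3}]' 30
python3 go.py 547.5 393.5 -14 2.8
cat > hs.py <<'E'
from h import *
b=grab('scene');P=pts(b)*1000; s=manip.observe()['tool_pos']*1000
d=P-s; m0=(b['range_z']>0)&(abs(d[...,1])<20)&(d[...,2]>34)&(d[...,2]<70)
for x0 in range(-40,80,12):
    m=m0&(abs(d[...,0]-x0-6)<6)
    if m.sum()>3: print(x0,np.percentile(P[m][:,2],[5,50,95]).round(1),end=' | ')
m=m0&(d[...,0]>40); print('far end',np.sort(P[m][:,0])[-8:].round(1))
E
python3 hs.py
```

```text
t: 37.05
tool_pos: [0.5473, 0.3928, 0.0126]
orientation: [3.142, 0.0, 0.048]
contact_force: [-0.6, 0.4, -2.2]
width: 0.535
finger_force: 31.6
dr [ 0.  0. -0.] dp after turn [ 0.2 -0.7 26.6] t 37.05 pos [547.3 392.8  12.6] w 0.535 F [-0.6  0.4 -2.2]
-28 [68.  71.4 75. ] | -16 [65.2 71.  74.7] | -4 [66.  70.7 75.1] | 8 [64.7 69.3 73.1] | 20 [64.5 67.8 74.5] | 32 [64.5 68.1 71.7] | 44 [61.9 66.5 71.3] | 56 [50.2 64.3 68.6] | 68 [47.4 58.2 67.9] | far end [618.4 618.5 618.7 618.8 619.1 619.4 620.4 620.4]
```

```bash
python3 -m inch '[{"dp":[0,-0.5,0],"dr":[0,3.5,0],"claw":0.3},{"dp":[0,0,7],"dr":[0,0,0],"claw":0.3},{"dp":[0,0,5],"dr":[0,0,0],"claw":0.3},{"dp":[0,0,0],"dr":[0,0,0],"claw":0.3},{"dp":[0,0,0],"dr":[0,0,0],"claw":0.3}]' 30
python3 hs.py
python3 -m inch '[{"dp":[0,0,3],"dr":[0,0,0],"claw":0.3},{"dp":[0,0,3],"dr":[0,0,0],"claw":0.3},{"dp":[0,0,3],"dr":[0,0,0],"claw":0.3},{"dp":[0,0,0],"dr":[0,0,0],"claw":0.3},{"dp":[0,0,0],"dr":[0,0,0],"claw":0.3}]' 30
```

```text
t: 37.72
tool_pos: [0.5479, 0.3935, 0.0008]
orientation: [-3.141, -0.061, 0.048]
contact_force: [-0.2, -0.9, -1.6]
width: 0.536
finger_force: 31.6
-40 [56.1 59.  61.9] | -28 [55.6 58.5 61.6] | -16 [53.2 58.3 62.8] | -4 [54.9 58.6 63.3] | 8 [54.1 59.4 63.7] | 20 [53.3 58.2 61.8] | 32 [53.3 57.8 63. ] | 44 [51.8 57.2 61.9] | 56 [38.2 53.3 60.8] | 68 [45.1 51.7 60.5] | far end [615.9 616.5 617.  617.  617.2 617.6 617.6 617.8]
t: 38.4
tool_pos: [0.5481, 0.3938, -0.008]
orientation: [-3.141, -0.061, 0.049]
contact_force: [-0.0, 0.3, -2.1]
width: 0.536
finger_force: 31.6
```

```bash
python3 -m inch '[{"dp":[0,0,2],"dr":[0,0,0],"claw":0.3},{"dp":[0,0,2],"dr":[0,0,0],"claw":0.3},{"dp":[0,0,0],"dr":[0,0,0],"claw":0.3},{"dp":[0,0,0],"dr":[0,0,0],"claw":0.3},{"dp":[0,0,0],"dr":[0,0,0],"claw":0.3}]' 30
```

```text
t: 39.02
tool_pos: [0.5484, 0.3938, -0.012]
orientation: [-3.141, -0.061, 0.049]
contact_force: [-0.1, 0.5, -1.1]
width: 0.531
finger_force: 31.6
```

```bash
python3 -m inch '[{"dp":[0,0,1],"dr":[0,0,0],"claw":0.3},{"dp":[0,0,1],"dr":[0,0,0],"claw":0.3},{"dp":[0,0,0],"dr":[0,0,0],"claw":0.3},{"dp":[0,0,0],"dr":[0,0,0],"claw":0.3},{"dp":[0,0,0],"dr":[0,0,0],"claw":0.3}]' 30; python3 hs.py
```

```text
t: 39.65
tool_pos: [0.5485, 0.3939, -0.0138]
orientation: [-3.141, -0.061, 0.049]
contact_force: [-1.8, -1.2, 3.5]
width: 0.533
finger_force: 32.1
-40 [40.3 42.8 46.1] | -28 [41.5 44.5 48.3] | -16 [40.7 44.  48. ] | -4 [39.9 44.3 47.1] | 8 [41.2 43.9 48.6] | 20 [39.7 44.  48.2] | 32 [39.3 43.8 47.4] | 44 [38.1 43.  47.7] | 56 [25.4 38.7 45.1] | 68 [28.5 33.5 43.7] | far end [617.  617.1 617.1 617.5 617.6 617.8 618.2 620.8]
```

Contact at the seated height, and the handset is level. Releasing, rising, levelling the tool and moving clear.

```bash
python3 -m inch '[{"dp":[0,0,0],"dr":[0,0,0],"claw":0.7},{"dp":[0,0,0],"dr":[0,0,0],"claw":1},{"dp":[0,0,0],"dr":[0,0,0],"claw":1},{"dp":[0,0,0],"dr":[0,0,0],"claw":1},{"dp":[0,0,-10],"dr":[0,0,0],"claw":1}]' 30
python3 -m inch '[{"dp":[0,0,-30],"dr":[0,0,0],"claw":1},{"dp":[0,0,-40],"dr":[0,0,0],"claw":1},{"dp":[0,0,-50],"dr":[0,-3.5,0],"claw":1},{"dp":[0,0,-40],"dr":[0,0,0],"claw":1},{"dp":[-20,45,0],"dr":[0,0,0],"claw":1}]' 30
python3 -m inch '[{"dp":[-20,55,0],"dr":[0,0,0],"claw":1},{"dp":[-20,55,0],"dr":[0,0,0],"claw":1},{"dp":[-20,55,0],"dr":[0,0,0],"claw":1},{"dp":[0,55,0],"dr":[0,0,0],"claw":1},{"dp":[0,30,0],"dr":[0,0,0],"claw":1}]' 30
python3 - <<'E'
from h import *
b=grab('scene');t=grab('top')
B=cv2.convertScaleAbs(t['frame'],alpha=1.6,beta=20)
A=cv2.convertScaleAbs(b['frame'],alpha=1.6,beta=20)
cv2.imwrite('pics/end.png',np.vstack([cv2.resize(A[120:290,120:440],(564,300)),cv2.resize(B[130:290,140:440],(564,300))]))
for n,c in(('top',t),('scene',b)):
  P=pts(c)*1000;ok=c['range_z']>0
  def rect(k,x,y,z0,z1,r):
    m=ok&(P[...,2]>z0)&(P[...,2]<z1)&(np.hypot(P[...,0]-x,P[...,1]-y)<r);Q=P[m][:,:2].astype(np.float32)
    if len(Q)>8:R=cv2.minAreaRect(Q);print(n,k,np.round(R[0],1),np.round(R[1],1),round(R[2],1),'z',np.median(P[m][:,2]).round(1),P[m][:,2].max().round(1))
  rect('radio',652,144,90,112,50);rect('torch',537,-372,110,130,40);rect('mouse',656,-112,22,60,70);rect('handset',547,393,41,60,95)
E
```

```text
t: 40.33
tool_pos: [0.5473, 0.3932, -0.0046]
orientation: [3.141, -0.06, 0.049]
contact_force: [0.2, -0.0, -0.4]
width: 0.998
finger_force: 0.0
t: 40.95
tool_pos: [0.5238, 0.3522, 0.1607]
orientation: [-3.134, -0.006, 0.053]
contact_force: [1.0, -0.0, 0.3]
width: 1.001
finger_force: 0.0
t: 41.58
tool_pos: [0.4752, 0.0914, 0.1567]
orientation: [3.141, -0.002, 0.046]
contact_force: [0.0, 0.8, 0.7]
width: 1.001
finger_force: 0.0
top radio [656.5 146. ] [55.4 43.6] 69.3 z 105.2 112.0
top torch [ 535.5 -370. ] [38.8 38. ] 69.2 z 123.4 128.5
top mouse [ 654.  -112.6] [102.1  60.9] 15.6 z 38.1 50.3
top handset [537.2 392.1] [152.3  77.6] 3.2 z 45.6 53.9
scene radio [660.5 146.9] [56.5 42.8] 72.9 z 101.4 112.0
scene torch [ 540.7 -369.3] [41.9 37. ] 66.0 z 120.6 126.4
scene mouse [ 660.2 -110.5] [101.7  61.2] 20.5 z 35.6 47.2
scene handset [541.8 392.6] [152.4  43.9] 2.6 z 43.8 51.5
```

View pics/end.png

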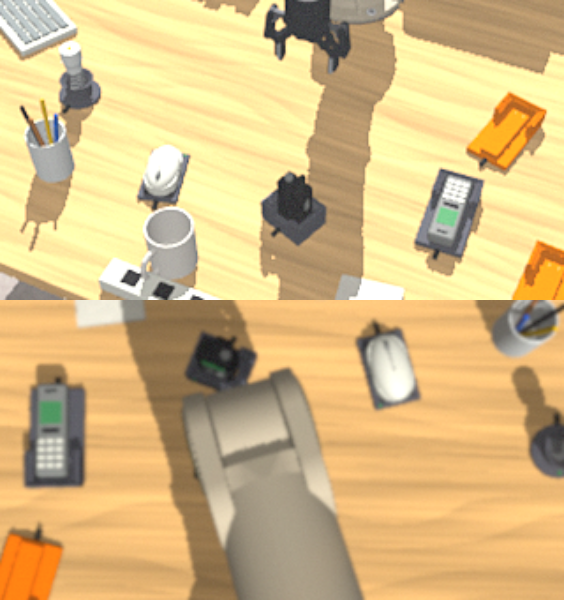

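```bash
python3 - <<'E'
from h import *
for n in('top','scene'):
  c=load(n);P=pts(c)*1000;ok=(c['range_z']>0)&(abs(P[...,1]-393)<14)&(P[...,2]>38)&(P[...,2]<56)
  print(n,[(x,np.median(P[ok&(abs(P[...,0]-x)<8)][:,2]).round(1)) for x in range(480,616,16)])
E
```

```text
top [(480, np.float64(44.8)), (496, np.float64(46.6)), (512, np.float64(46.6)), (528, np.float64(46.2)), (544, np.float64(45.7)), (560, np.float64(46.9)), (576, np.float64(46.8)), (592, np.float64(45.9)), (608, np.float64(45.3))]
scene [(480, np.float64(43.1)), (496, np.float64(44.0)), (512, np.float64(43.4)), (528, np.float64(43.8)), (544, np.float64(43.8)), (560, np.float64(43.9)), (576, np.float64(43.9)), (592, np.float64(43.2)), (608, np.float64(42.5))]
```

The handset lies flat at 46 mm, which is its seated height. All four devices are home, so I'm handing in.

```bash
python3 -c "
from plant import manip
print(manip.finish_job())"
```

```text
the job is handed in; nothing more can be done
None
```

The handset, radio, torch and mouse are each seated on their own charger by the last camera check, with the mug and pencil cup left alone, and the job is handed in at about 42 s (no verdict was returned).

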